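Stand a framed plate in the clamping stand and set its thumbscrew

TASK

Take the framed plate that leans on the white drying rack and stand it upright on its long thin edge, all the way down in the groove of the clamping stand, and let go of it. Then turn the stand's thumbscrew clockwise until it seats, back it off a quarter turn, and finish with the thumbscrew still held in the gripper at that setting. Do not knock over or push away the jar, the carton or the dish.

Things in the scene. Friction and masses are not known exactly. Their poses are not given: they have to be found in the camera images.
- plate_center (a point): Centre of the loose framed plate (gridded glass in an aluminium frame, about 0.18 kg): 10 mm thick along its x, 100 mm wide along its y, 80 mm high along its z. It starts leaning on the rack, 0.70 rad (40 degrees) from upright, its top edge (+z) towards the robot. Pinch it across its thickness at the middle of the top edge. Either long edge, either face may go in the groove.
- rack: Fixed white drying rack; origin on the bench below its middle, y along the plate's width. The plate's lower long edge stands on a toe bar, 22 mm above the bench; two rails, 35 to 47 mm to either side of the plate's middle, carry its back up to 62 mm from the lower edge. Behind the middle of the upper edge is free space.
- groove (a point): Middle of the groove's floor in the fixed clamping stand, 12 mm above the bench; z up. The groove runs along y, 112 mm between end stops at y = -56 and +56 mm. Fixed jaw face at x = +5.5 mm; moving jaw face at x = -5.5 mm with the screw seated, moving to -x by 2 mm per rad of backing off. Plate fully down: its centre is 40 mm above this point.
- stand: The clamping stand, fixed; axes as for the groove, origin on the bench 12 mm below it. Base 100 mm (x) by 250 mm (y from -175 to +75), 12 mm thick. Jaws rise 24 mm above the groove's floor, their flared lead-ins 34 mm. The thumbscrew stands on a block, 50 by 46 mm, top 40 mm above the bench, at the -y end.
- clamp_screw (a joint): Turn of the thumbscrew about its vertical axis, rad: 0 is seated (hard stop), positive is backed off (counter-clockwise seen from above), up to 3.1. It starts 0.8 to 1.3 backed off, turns with light friction (0.05 N m) and stays where it is left. A quarter turn is 1.571.
- screw_grip (a point): Centre of the thumbscrew's wings, on its axis, 70 mm above the bench, 135 mm from the groove's middle along the groove's -y. Wings: upright flat steel, 50 mm along this frame's x (turns with the screw; along the groove's x when seated), 10 mm thick along y, 26 mm high. Below: a 10 mm shank; block top 30 mm below this point with a collar 18 mm across, 4 mm high.
- plate: The same framed plate; origin at the middle of its lower long edge, axes as for its centre.
- jar: Bystander: closed white plastic jar, 54 mm across, 75 mm tall, loose. Origin at the centre of its underside, z up.
- carton: Bystander: small cardboard carton, 45 x 85 x 35 mm high, loose. Origin at the centre of its underside, z up.
- dish: Bystander: flat round closed dish, 64 mm across, 14 mm tall, loose. Origin at the centre of its underside, z up.
There are look-alikes about, which are no part of the job. What is meant by the plate is not purple, and is the smaller of those in its own colour.

How it is judged (in metres and radians):
On the way, in this order (a step that is already met when the one before it is completed fails the run):
1. the plate stands upright on its long edge, fully down in the groove, let go, the thumbscrew still backed off (x of plate_center in the frame of groove between -0.007 and 0.005 m and y of plate_center in the frame of groove between -0.012 and 0.012 m and z of plate_center in the frame of groove between 0.034 and 0.044 m and angle between the x axis of plate_center and the x axis of groove, either way round below 0.2 rad and contact force between the fingers and plate below 0.5 N and linear speed of plate below 0.03 m/s and value of joint clamp_screw above 0.3 rad), for 0.2 s.
2. the thumbscrew is turned clockwise until it seats (value of joint clamp_screw below 0.08 rad), for 0.1 s.
At the end, for the whole second after the job is handed in: Thumbscrew 1.571 rad (within 0.26) back from its seat, still, held by the fingers (over 4 N, grasp point within 30 mm of the wings' centre); plate in the groove on its long edge, fully down (centre 34 to 44 mm above the floor), within 0.2 rad of upright, at rest, not touched by the fingers (x of plate_center in the frame of groove between -0.007 and 0.005 m and y of plate_center in the frame of groove between -0.012 and 0.012 m and z of plate_center in the frame of groove between 0.034 and 0.044 m and angle between the x axis of plate_center and the x axis of groove, either way round below 0.2 rad and contact force between the fingers and plate below 0.5 N and linear speed of plate below 0.03 m/s and value of joint clamp_screw between 1.311 and 1.831 rad and velocity of joint clamp_screw between -0.1 and 0.1 rad/s and contact force between the fingers and clamp_screw above 4 N and distance between the grasp point and screw_grip below 0.03 m); the arm keeps its last pose, push and grip.
It fails at once if the jar is pushed more than 40 mm or tipped (distance of jar from where it was at the start of the episode above 0.04 m or angle between jar's own z axis and vertical above 0.6 rad).
It fails at once if the carton is pushed more than 40 mm or tipped (distance of carton from where it was at the start of the episode above 0.04 m or angle between carton's own z axis and vertical above 0.6 rad).
It fails at once if the dish is pushed more than 40 mm or tipped (distance of dish from where it was at the start of the episode above 0.04 m or angle between dish's own z axis and vertical above 0.6 rad).
It also fails if it takes over 59 s, if anything falls off the work surface, if the arm or the gripper's body presses on something with over 40 N, if the wrist force passes 120 N, or if a joint passes its speed limit or range.

ROBOT

A 6-joint arm with a two-finger parallel gripper is mounted at the origin on the work surface. World frame = base frame: x ahead of the robot, y to its left, z up, the work surface at z = 0. Lengths are in m, angles in degrees, forces in N, time in s.
With the tool pointing down it reaches from about 0.3 to 0.75 m from the base axis. Payload 8.5 kg.
Tool frame: the origin (TCP) lies midway between the tips of the shut fingers; the grasp point (between the pads) lies behind it (grasp_offset is the z of the grasp point in the tool frame, in m); z points along the fingers, y is the direction in which the jaws open and shut (so a half turn about z gives the same grasp; the last joint's range is limited). The gripper opens to 85 mm and grips with 20 to 120 N. Pads are 22 mm wide; open, the fingers measure 114 mm over their backs; the gripper's body (76 mm by 85 mm) begins 54 mm behind the grasp point. The pads swing forward as they close: fully open they stand 13 mm farther back than shut.
Start: joints at [63.81, 21.807, 74.336, -0, 83.858, -12.336], TCP at [0.132, 0.534, 0.231] pointing down, gripper open.
Joint ranges: [-178.18, 178.18], [-50.72, 133.34], [12.68, 142.11], [-81.47, 261.47], [9.98, 163.14], [-165.26, 165.26]. Speed limits (degrees/s): [136.94, 136.94, 180, 180, 180, 180].

INTERFACE

Orientations are given as a 3x3 rotation matrix whose columns are the frame's x, y, z axes.
In Python, from rig import * gives the robot as it stands.
- The arm moves only by the shell command python3 -m pendant 'ROWS' [FORCE]. ROWS is JSON, one flat list of numbers, 7 for each row, row after row: the finger opening in mm, from 0 to 85.4, then the shift along the tool's x, y, z in units of 50 mm (1.0 is 50 mm), then the turn, a rotation vector about the tool's x, y, z in units of 8 degrees (1.0 is 8 degrees). In form: [hand, dx, dy, dz, wx, wy, wz, hand, dx, dy, dz, wx, wy, wz, ...]. A call has 1 to 12 rows; each row shifts and turns the commanded pose from where the row before left it, along the tool's axes as they then stand; what a row does not reach is not made up. A row lasts 1/10 s, in which the tool goes at most 50 mm and 8.59 degrees, less where a joint would pass 70% of its speed; a pose out of reach is approached as far as the arm can. A call is refused whole if a number of a shift passes 1 or a number of a turn 1, either way. A call with a gripper value outside its range is refused whole. The fingers move at their own pace and stop on an object; FORCE is the grip in N (left out, the last holds). Time passes only in rows, so rows that do not move let the fingers close. It gives the time, the measured TCP pose, the force and the opening at its end, in the units of the state.
- observe(): the state, without advancing time (a new reading comes with each control period).
- get_image(name): name is "scene" or "top" or "wrist"; returns a dict with "frame" (384x512x3 uint8, red, green, blue), "depth" (384x512 float32, m along the optical axis (not along the pixel's ray), 0 where there is no reading), "K" (3x3 intrinsics, pixels), "k1" (the pictures are not rectified: a ray, as slopes to the right and down, at radius r is drawn at 1 + k1 r^2 times it, then the intrinsics apply), "rvec" (rotation vector, rad) and "tvec" (3), from world to camera coordinates, as OpenCV has them. Camera axes: x right, y down, z forward; pixel columns grow to the right and rows downward; lengths in m; the calibration is good to about 2 mm. A picture is of the moment at which its call begins.
- close_job(): hands the job in, once; it reports no verdict.
The state is a dict: "time_s": time; "q": joint angles; "qvel": joint speeds; "joint_efforts": joint torques, N m; "position": TCP position; "tool_rot": TCP orientation; "ft_force": force on the tool from outside, world axes, zero at the start; "wrist_torque": the same for the moment, N m; "grip_width": finger opening in m.
Only numpy, scipy, OpenCV 4.12 (cv2) and the standard library are available. Lean on these libraries where they do the work, as an engineer would, in place of code of your own. Each camera call takes 0.05 s, during which the arm holds its last target.

## Working session

There is one attempt and no reset: what is moved stays moved. The work goes in short steps, Python scripts to look and compute and a shell command to move; the robot and the scene stay as the last step left them, time stands still between calls to the robot, and variables do not carry over. Pictures are saved under pics/ and viewed, and the job is handed in when it is done.

```bash
ls; mkdir -p pics; python3 - <<'E'
from rig import *
import cv2,numpy as np
print(observe())
for n in("scene","top","wrist"):
    d=get_image(n); cv2.imwrite(f"pics/{n}0.png",d["frame"][:,:,::-1]); np.savez(f"{n}0.npz",**d)
    print(n,d["K"],d["k1"],d["rvec"],d["tvec"])
try: print(grasp_offset)
except Exception as e: print(e)
E
```

```text
pics
{'time_s': 0.0, 'q': array([ 6.38087823e+01,  2.18422187e+01,  7.43866889e+01,  2.66781004e-03,
        8.38598495e+01, -1.23344862e+01]), 'qvel': array([-0.01723618,  0.03178641, -0.03329858, -0.06689373,  0.06462077,
       -0.0594129 ]), 'joint_efforts': array([-1.92835942e-03, -4.48474216e+01, -2.31271702e+01, -3.93283126e-04,
        5.04505180e-03,  1.04786852e-05]), 'position': array([0.13156103, 0.53371539, 0.23068889]), 'tool_rot': array([[-9.70896282e-01,  2.39499235e-01, -7.25266084e-04],
       [ 2.39500038e-01,  9.70895389e-01, -1.36961618e-03],
       [ 3.76135470e-04, -1.50345651e-03, -9.99998799e-01]]), 'ft_force': array([-0.72193228, -0.7248773 , -0.16159922]), 'wrist_torque': array([ 0.03116934, -0.01917209, -0.00327998]), 'grip_width': 0.0853286831187781}
scene [[472.91321738   0.         246.21589784]
 [  0.         472.91321738 188.72617622]
 [  0.           0.           1.        ]] -0.13921417122194532 [ 2.1063046   0.59519573 -0.28113318] [-0.44884274 -0.12462293  1.77425599]
top [[416.1559398    0.         253.96734246]
 [  0.         416.1559398  192.34910267]
 [  0.           0.           1.        ]] -0.08419243195757012 [ 2.18941126 -2.20904581  0.07403816] [-0.05868523  0.58571986  1.15383817]
wrist [[306.32614742   0.         256.45463013]
 [  0.         306.32614742 192.8226632 ]
 [  0.           0.           1.        ]] -0.08092881645519644 [-2.27695567 -1.78443694 -0.2672817 ] [-0.54868319 -0.03921457  0.38036518]
-0.0187
```

View pics/scene0.png

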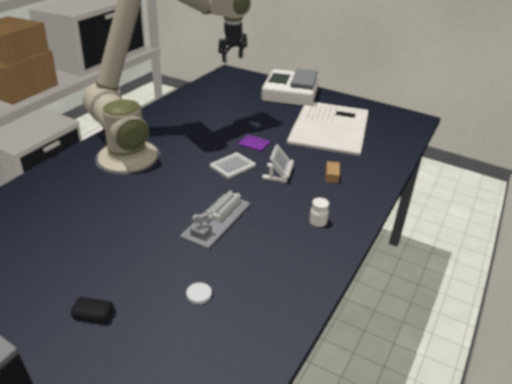

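View pics/top0.png

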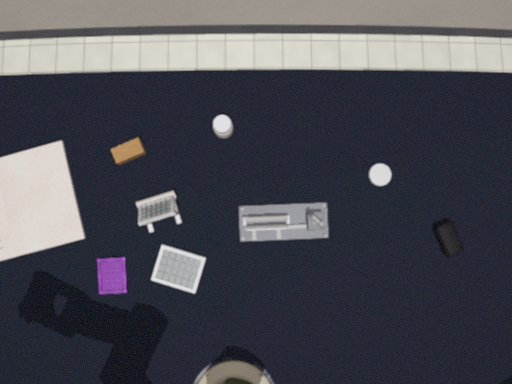

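View pics/wrist0.png

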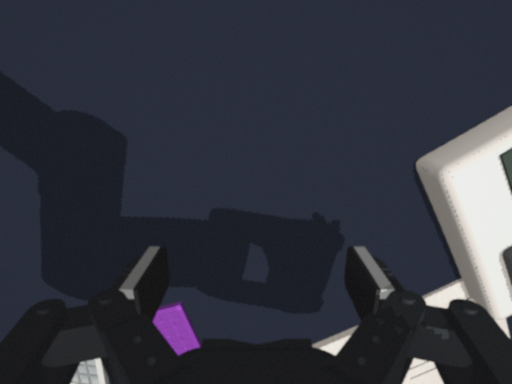

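Candidates in the top view: purple grid tile (112,276), large white gridded tile lying flat (178,269), and a gridded plate leaning on the rack (157,208). By the description I choose the one on the rack, since it isn't purple and is the smaller. Next I check it in a close crop.

```bash
cat > h.py <<'E'
import numpy as np,cv2
def load(f): return dict(np.load(f))
def Rt(d): return cv2.Rodrigues(np.asarray(d["rvec"],float))[0],np.asarray(d["tvec"],float)
def slopes(d,uv):
    K=d["K"]; uv=np.atleast_2d(np.asarray(uv,float)); 
    return cv2.undistortPoints(uv[:,None,:],K,np.array([float(d["k1"]),0,0,0,0]))[:,0]
def ray(d,uv):
    R,t=Rt(d); s=slopes(d,uv); D=np.c_[s,np.ones(len(s))]@R
    return -R.T@t,D
def onz(d,uv,z):
    c,D=ray(d,uv); return c+D*((z-c[2])/D[:,2])[:,None]
def pts(d,uv):
    uv=np.atleast_2d(uv).astype(int); z=d["depth"][uv[:,1],uv[:,0]]
    c,D=ray(d,uv); return c+D*z[:,None]
def proj(d,P):
    return cv2.projectPoints(np.atleast_2d(np.asarray(P,float)),np.asarray(d["rvec"],float),np.asarray(d["tvec"],float),d["K"],np.array([float(d["k1"]),0,0,0,0]))[0][:,0]
def crop(d,name,x0,x1,y0,y1,s):
    cv2.imwrite(name,cv2.resize(d["frame"][y0:y1,x0:x1,::-1],None,fx=s,fy=s,interpolation=cv2.INTER_CUBIC))
E
python3 - <<'E'
from h import *
t=load("top0.npz"); s=load("scene0.npz")
crop(t,"pics/tc.png",130,200,180,245,8)
crop(s,"pics/sc.png",250,310,135,190,10)
crop(t,"pics/tg.png",225,345,190,255,6)
crop(s,"pics/sg.png",175,260,180,250,9)
for n,uv in dict(purple=(112,276),big=(178,269),plate=(157,208),jar=(223,125),carton=(128,151),dish=(380,175),stand=(284,222),screw=(316,220)).items(): print(n,pts(t,uv).round(3),onz(t,uv,0).round(3))
E
```

```text
purple [[0.352 0.34  0.007]] [[0.351 0.342 0.   ]]
big [[0.372 0.151 0.012]] [[0.37  0.153 0.   ]]
plate [[0.543 0.2   0.056]] [[0.544 0.213 0.   ]]
jar [[0.765 0.019 0.075]] [[0.781 0.023 0.   ]]
carton [[0.703 0.287 0.036]] [[0.709 0.298 0.   ]]
dish [[ 0.632 -0.426  0.011]] [[ 0.633 -0.429  0.   ]]
stand [[ 0.501 -0.148  0.012]] [[ 0.501 -0.149  0.   ]]
screw [[ 0.507 -0.227  0.081]] [[ 0.506 -0.24   0.   ]]
```

View pics/tc.png

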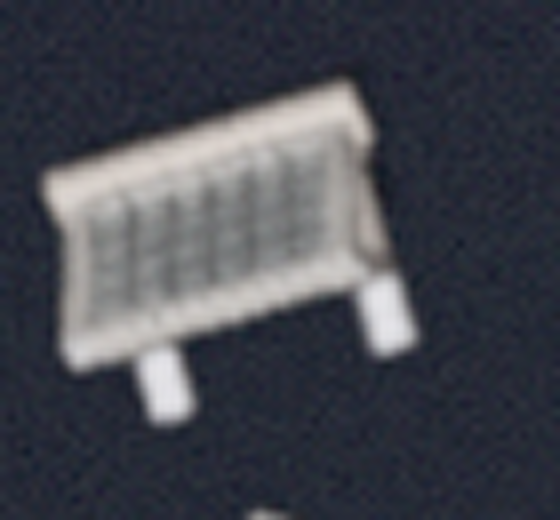

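View pics/sc.png

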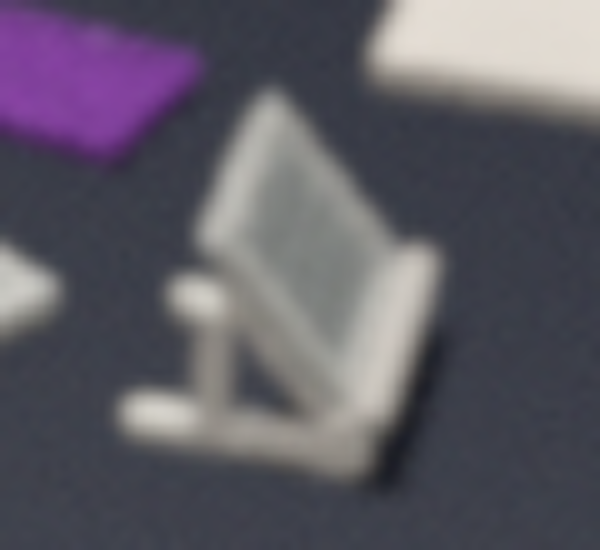

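View pics/tg.png

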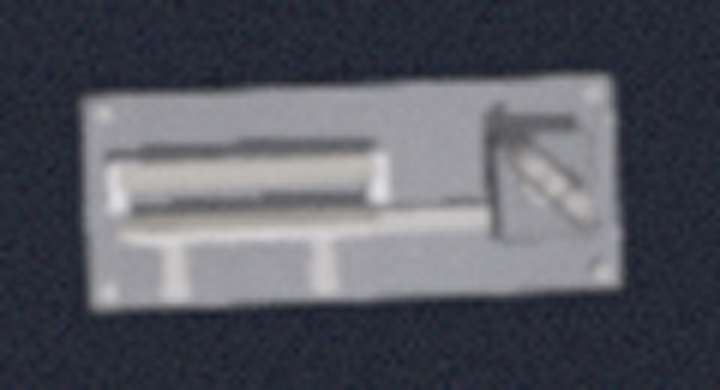

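View pics/sg.png

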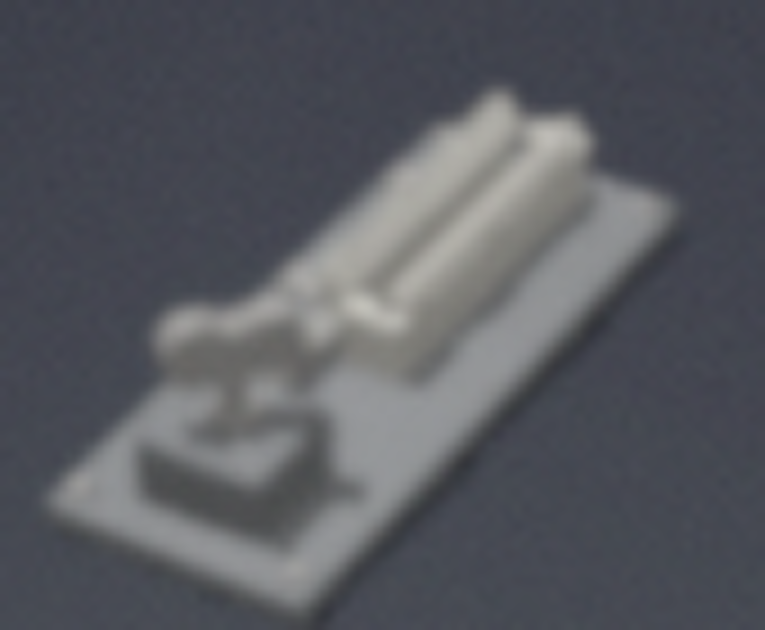

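The crops confirm the choice. The plate is white-framed and gridded, standing on the rack, with its top edge toward the robot (row about 225 in the top view) and the toe bar on the far side. The stand has its thumbscrew at the world −y end, with the wings turned diagonally. Next I measure the poses.

```bash
python3 - <<'E'
from h import *
t=load("top0.npz"); s=load("scene0.npz")
g=cv2.cvtColor(t["frame"],cv2.COLOR_RGB2GRAY)
# stand base
m=((g>85)).astype(np.uint8); m[:, :225]=0; m[:,345:]=0; m[:190]=0; m[255:]=0
cs,_=cv2.findContours(m,cv2.RETR_EXTERNAL,cv2.CHAIN_APPROX_NONE); c=max(cs,key=cv2.contourArea)
P=onz(t,c[:,0].astype(float),0.012)
r=cv2.minAreaRect(P[:,:2].astype(np.float32)); b=cv2.boxPoints(r); print("stand",r,b)
# all pts
def cloud(d,x0,x1,y0,y1):
    v,u=np.mgrid[y0:y1,x0:x1]; uv=np.c_[u.ravel(),v.ravel()]
    p=pts(d,uv); ok=d["depth"][uv[:,1],uv[:,0]]>0; return uv[ok],p[ok]
# plate
for d,w in((t,(143,172,200,216)),(s,(275,287,150,172))):
    uv,p=cloud(d,*w); 
    c0=np.median(p,0); 
    for k in range(5):
        c0=p.mean(0); n=np.linalg.svd(p-c0)[2][2]; e=(p-c0)@n; p=p[abs(e)<max(.003,2*e.std())] 
    n*=np.sign(n[2]); print("plane",c0.round(4),n.round(4),e.std(),"tilt from upright",90-np.degrees(np.arccos(n[2])),"az",np.degrees(np.arctan2(n[1],n[0])),len(p))
# heights near screw
uv,p=cloud(t,300,330,205,238); k=(p[:,2]>.06)
r=cv2.minAreaRect(p[k][:,:2].astype(np.float32)); print("screw",p[k].mean(0),r,p[k][:,2].max(),k.sum())
E
```

```text
stand ((0.5021341443061829, -0.14586031436920166), (0.10304459184408188, 0.25210681557655334), 1.8725169897079468) [[ 0.44652048 -0.02155775]
 [ 0.4547583  -0.27352995]
 [ 0.55774784 -0.27016288]
 [ 0.54951    -0.01819068]]
plane [0.5435 0.2    0.055 ] [0.7319 0.2248 0.6433] 0.0012851345506817678 tilt from upright 40.038046248143864 az 17.075075954536576 403
plane [0.5431 0.199  0.0584] [0.7459 0.2313 0.6245] 0.0020656009467609447 tilt from upright 38.647686154887545 az 17.23060153673954 213
screw [ 0.50444889 -0.2286801   0.07880245] ((0.5046468377113342, -0.2296924740076065), (0.04955078661441803, 0.010386261157691479), 47.83306121826172) 0.08651692387981602 85
```

```bash
python3 - <<'E'
from h import *
t=load("top0.npz"); s=load("scene0.npz")
az=np.radians(17.1);th=np.radians(40.1)
n=np.array([np.cos(th)*np.cos(az),np.cos(th)*np.sin(az),np.sin(th)])
z=np.array([-np.sin(th)*np.cos(az),-np.sin(th)*np.sin(az),np.cos(th)])
w=np.cross(z,n)
c0=np.array([.5435,.2,.055])
print(w)
for d,W in((t,(130,190,185,240)),(s,(262,297,138,185))):
    v,u=np.mgrid[W[2]:W[3],W[0]:W[1]]; uv=np.c_[u.ravel(),v.ravel()]
    p=pts(d,uv); a=np.c_[(p-c0)@n,(p-c0)@w,(p-c0)@z]
    k=(abs(a[:,0])<.004); b=a[k]
    mid=b[abs(b[:,2])<.02]; print("w ext",np.percentile(mid[:,1],[0,1,50,99,100]).round(4))
    mid=b[abs(b[:,1])<.02]; print("z ext",np.percentile(mid[:,2],[0,1,50,99,100]).round(4))
# rays: bottom outline px on back-top line plane: plane of plate back face
c,D=ray(t,[(138.7,225),(176.5,214.5)])
q=c0-.010*n
P=c+D*(((q-c)@n)/(D@n))[:,None]
print(P.round(4), np.linalg.norm(P[0]-P[1]), P.mean(0), ((P-c0)@w).round(4),((P-c0)@z).round(4))
c,D=ray(s,[(270,156.5),(277,144.5)])
P=c+D*(((c0-c)@n)/(D@n))[:,None]
print(P.round(4),((P-c0)@w).round(4),((P-c0)@z).round(4))
E
```

```text
[-0.29404033  0.95579301  0.        ]
w ext [-0.0466 -0.0463  0.004   0.0542  0.0548]
z ext [-0.0813 -0.078  -0.0025  0.0459  0.0492]
w ext [-0.0524 -0.0494 -0.0021  0.0527  0.0565]
z ext [-0.0773 -0.0755 -0.0022  0.0432  0.044 ]
[[0.4973 0.2451 0.0762]
 [0.5245 0.1429 0.0809]] 0.10589298193611378 [0.51092507 0.19399762 0.07854484] [ 0.0567 -0.049 ] [0.0361 0.0423]
[[0.5261 0.1488 0.0926]
 [0.5019 0.2472 0.0858]] [-0.0438  0.0573] [0.0491 0.0403]
```

```bash
cat >> h.py <<'E'
from scipy.spatial.transform import Rotation as Ro
def plan(pos,R,st):
    """rotation first (about TCP) in current tool axes, then shift in the final tool axes"""
    R0=np.array(st["tool_rot"]);p0=np.array(st["position"])
    rv=np.degrees(Ro.from_matrix(R0.T@R).as_rotvec())/8
    sh=R.T@(np.array(pos)-p0)/.05
    print("rot total (8deg)",rv.round(3),"n>=",np.ceil(abs(rv).max()),"shift total after (50mm)",sh.round(3), "shift mm",(sh*50).round(1))
def plate_axes(az=17.1,th=40.1):
    az,th=np.radians([az,th])
    n=np.array([np.cos(th)*np.cos(az),np.cos(th)*np.sin(az),np.sin(th)])
    z=np.array([-np.sin(th)*np.cos(az),-np.sin(th)*np.sin(az),np.cos(th)])
    return n,np.cross(z,n),z
C=np.array([.5374,.2023,.0545])
def toolR(n,w,z): return np.c_[w,n,-z]
E
python3 - <<'E'
from h import *
from rig import *
n,w,z=plate_axes(); plan(C+z*.12,toolR(n,w,z),observe())
E
```

```text
rot total (8deg) [-4.562 -2.577  7.067] n>= 8.0 shift total after (50mm) [-8.723  2.171  4.039] shift mm [-436.2  108.5  201.9]
```

```bash
python3 -m pendant '[50,0,0,0,-0.456,-0.258,0.707, 50,0,0,0,-0.456,-0.258,0.707, 50,0,0,0,-0.456,-0.258,0.707, 50,0,0,0,-0.456,-0.258,0.707, 50,0,0,0,-0.456,-0.258,0.707, 50,0,0,0,-0.456,-0.258,0.707, 50,0,0,0,-0.456,-0.258,0.707, 50,0,0,0,-0.456,-0.258,0.707, 50,0,0,0,-0.456,-0.258,0.707, 50,0,0,0,-0.456,-0.258,0.707]' 30
python3 -m pendant '[50,-0.7,0.17,0.3,0,0,0, 50,-0.7,0.17,0.3,0,0,0, 50,-0.7,0.17,0.3,0,0,0, 50,-0.7,0.17,0.3,0,0,0, 50,-0.7,0.17,0.3,0,0,0, 50,-0.7,0.17,0.3,0,0,0, 50,-0.7,0.17,0.3,0,0,0, 50,-0.7,0.17,0.3,0,0,0, 50,-0.7,0.17,0.3,0,0,0, 50,-0.7,0.17,0.3,0,0,0, 50,-0.7,0.17,0.3,0,0,0, 50,0,0,0,0,0,0]'
python3 - <<'E'
from h import *
from rig import *
n,w,z=plate_axes(); plan(C+z*.12,toolR(n,w,z),observe()); print(observe()["q"])
E
```

```text
time_s: 1.15
position: [0.1315, 0.5338, 0.2314]
tool_rot: [[-0.29, 0.73, 0.618], [0.957, 0.22, 0.189], [0.002, 0.647, -0.763]]
ft_force: [0.0, 0.3, -0.1]
grip_width: 0.05
time_s: 2.35
position: [0.3852, 0.2515, 0.1697]
tool_rot: [[-0.296, 0.738, 0.606], [0.955, 0.226, 0.191], [0.004, 0.635, -0.772]]
ft_force: [-0.2, -0.1, -1.1]
grip_width: 0.0501
rot total (8deg) [-0.083 -0.033 -0.007] n>= 1.0 shift total after (50mm) [-1.836  0.519  1.05 ] shift mm [-91.8  26.   52.5]
[ 18.83346218   7.02757218 120.2889358   -3.66260709  13.27939967
   4.95486273]
```

```bash
python3 -m pendant '[50,-0.61,0.17,0.35,-0.08,-0.03,0, 50,-0.61,0.17,0.35,0,0,0, 50,-0.61,0.17,0.35,0,0,0, 50,0,0,0,0,0,0, 50,0,0,0,0,0,0]'
python3 - <<'E'
from h import *
from rig import *
n,w,z=plate_axes(); plan(C+z*.12,toolR(n,w,z),observe()); print(observe()["q"])
d=get_image("wrist"); cv2.imwrite("pics/w1.png",d["frame"][:,:,::-1]); np.savez("w1.npz",**d)
E
```

```text
time_s: 2.85
position: [0.4266, 0.2149, 0.1545]
tool_rot: [[-0.3, 0.74, 0.602], [0.954, 0.228, 0.196], [0.007, 0.633, -0.774]]
ft_force: [-0.4, 0.1, -0.3]
grip_width: 0.0498
rot total (8deg) [-0.103 -0.071  0.004] n>= 1.0 shift total after (50mm) [-0.892  0.276  0.446] shift mm [-44.6  13.8  22.3]
[  9.49176815  10.03777649 120.18713973  26.63620179  12.05311784
 -32.07169507]
```

View pics/w1.png

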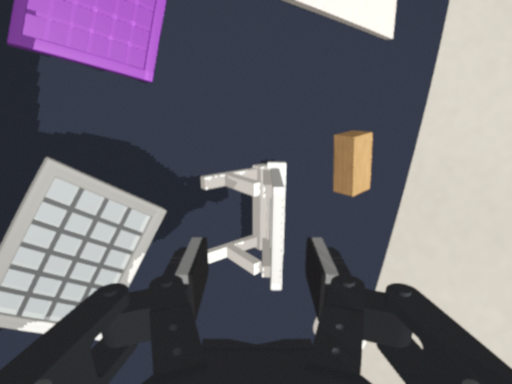

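```bash
python3 -m pendant '[50,-0.3,0.1,0.15,-0.1,-0.07,0, 50,-0.3,0.09,0.15,0,0,0, 50,-0.3,0.09,0.15,0,0,0, 50,0,0,0,0,0,0, 50,0,0,0,0,0,0]'
python3 - <<'E'
from h import *
from rig import *
n,w,z=plate_axes(); plan(C+z*.12,toolR(n,w,z),observe()); print(observe()["q"])
E
```

```text
time_s: 3.4
position: [0.4638, 0.1798, 0.1463]
tool_rot: [[-0.296, 0.731, 0.615], [0.955, 0.227, 0.19], [-0.001, 0.644, -0.765]]
ft_force: [-0.5, -0.1, 0.0]
grip_width: 0.0501
rot total (8deg) [-0.    -0.005  0.014] n>= 1.0 shift total after (50mm) [-0.003 -0.005 -0.004] shift mm [-0.2 -0.2 -0.2]
[  2.48643081  12.70432167 119.15196412  46.673485    12.96626581
 -57.32400662]
```

```bash
python3 - <<'E'
from h import *
from rig import *
d=get_image("wrist"); cv2.imwrite("pics/w2.png",d["frame"][:,:,::-1]); np.savez("w2.npz",**d)
n,w,z=plate_axes()
for nm,o in dict(c=C,topFp=C+.04*z+.005*n+.05*w,topFm=C+.04*z+.005*n-.05*w,topBp=C+.04*z-.005*n+.05*w,topBm=C+.04*z-.005*n-.05*w).items(): print(nm,proj(d,o).round(1))
E
```

```text
c [[255.6 185.9]]
topFp [[262.5 134.4]]
topFm [[261.5 258.1]]
topBp [[248.6 134.4]]
topBm [[249.3 258.1]]
```

View pics/w2.png

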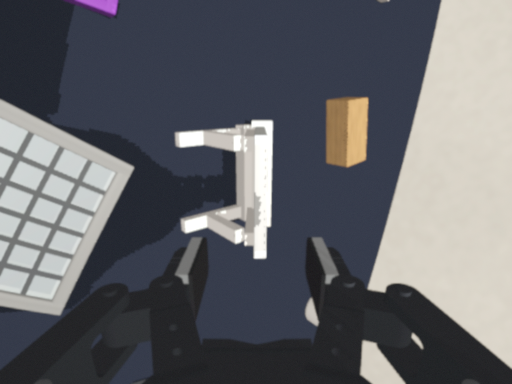

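```bash
python3 - <<'E'
from h import *
d=load("w2.npz"); crop(d,"pics/w2c.png",170,290,110,270,5)
E
```

```text
(no output)
```

View pics/w2c.png

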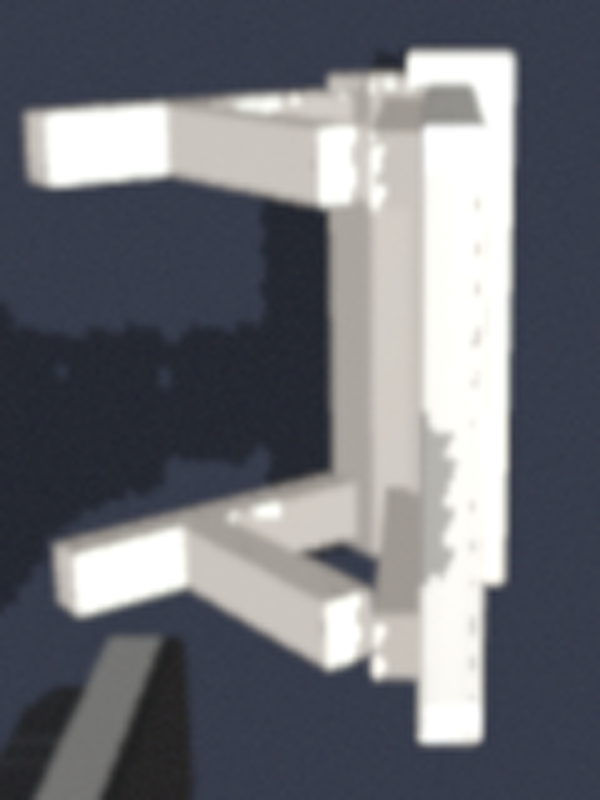

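```bash
python3 - <<'E'
from h import *
from rig import *
d=load("w2.npz"); n,w,z=plate_axes()
for x,y in [(260,257),(260,250),(260,220),(260,190),(260,160),(260,145),(260,138),(260,133),(260,130),(260,128),(260,125),(268,190),(245,190)]:
    p=pts(d,(x,y))[0]; e=p-C; print((x,y),p.round(4),"n,w,z",(e@n).round(4),(e@w).round(4),(e@z).round(4))
v,u=np.mgrid[110:270,230:290]; uv=np.c_[u.ravel(),v.ravel()]; p=pts(d,uv)-C
a=np.c_[p@n,p@w,p@z]; k=a[:,2]>.034; print(a[k].min(0),a[k].max(0),a[k].mean(0),k.sum())
q=uv[k]; print(q.min(0),q.max(0)); print(cv2.minAreaRect((a[k][:,:2]*1000).astype(np.float32)))
k2=k&(a[:,2]<.05)
print(np.percentile(a[k2],[2,50,98],axis=0))
E
```

```text
(260, 257) [0.53   0.1487 0.0875] n,w,z 0.0038 -0.049 0.04
(260, 250) [0.5284 0.1547 0.0872] n,w,z 0.0037 -0.0428 0.0396
(260, 220) [0.5202 0.1799 0.0874] n,w,z 0.0036 -0.0164 0.0401
(260, 190) [0.5125 0.2033 0.0878] n,w,z 0.0034 0.0083 0.0406
(260, 160) [0.5061 0.2253 0.0871] n,w,z 0.0033 0.0312 0.0398
(260, 145) [0.5026 0.2359 0.0873] n,w,z 0.0032 0.0423 0.0401
(260, 138) [0.5018 0.2408 0.0865] n,w,z 0.0032 0.0473 0.0391
(260, 133) [0.5116 0.2458 0.0739] n,w,z 0.0034 0.0491 0.0225
(260, 130) [0.5262 0.2503 0.0561] n,w,z 0.0037 0.0492 -0.001
(260, 128) [0.5378 0.2539 0.042 ] n,w,z 0.0039 0.0492 -0.0195
(260, 125) [0.5513 0.259  0.0253] n,w,z 0.0041 0.0501 -0.0416
(268, 190) [0.5755 0.1978 0.0325] n,w,z 0.0127 -0.0155 -0.0394
(245, 190) [0.5594 0.1922 0.0159] n,w,z -0.0111 -0.0161 -0.0412
[-0.00114073 -0.04964954  0.03730685] [0.00862304 0.07460758 0.26292433] [0.00340147 0.00588658 0.0462024 ] 1650
[230 112] [288 265]
((3.742335319519043, 12.478893280029297), (124.25704193115234, 9.7600736618042), 89.99689483642578)
[[-0.00112961 -0.04724627  0.03811112]
 [ 0.00347277  0.00538551  0.03957911]
 [ 0.00836486  0.04816955  0.04096418]]
```

```bash
python3 -m pendant '[50,0,0.03,0.2,0,0,0, 50,0,0.03,0.2,0,0,0, 50,0,0.01,0.2,0,0,0, 50,0,0,0.2,0,0,0, 50,0,0,0.2,0,0,0, 50,0,0,0.2,0,0,0, 50,0,0,0,0,0,0, 50,0,0,0,0,0,0]'
python3 - <<'E'
from h import *
from rig import *
n,w,z=plate_axes(); plan(C+z*.01+n*.0035,toolR(n,w,z),observe()); print(observe()["q"])
d=get_image("wrist"); cv2.imwrite("pics/w3.png",d["frame"][:,:,::-1]); np.savez("w3.npz",**d)
E
```

```text
time_s: 4.25
position: [0.5047, 0.1885, 0.106]
tool_rot: [[-0.302, 0.732, 0.611], [0.953, 0.228, 0.198], [0.006, 0.642, -0.767]]
ft_force: [0.1, -0.0, -0.1]
grip_width: 0.05
rot total (8deg) [-0.019 -0.069  0.018] n>= 1.0 shift total after (50mm) [ 0.071 -0.053  1.043] shift mm [ 3.6 -2.7 52.2]
[  3.26465386  21.05784201 116.33562229  69.2314357   10.03664453
 -79.79351399]
```

View pics/w3.png

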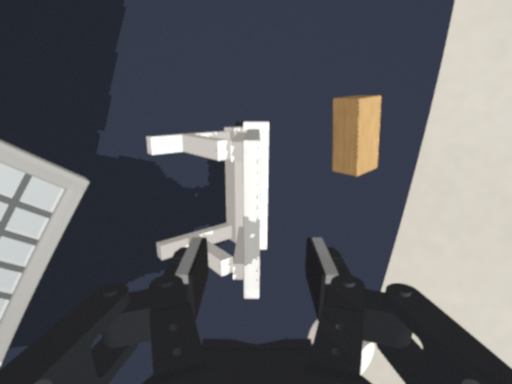

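```bash
cat > kin.py <<'E'
from h import *
from scipy.optimize import least_squares
Q=np.array([[63.8088,21.842,74.387,.0027,83.86,-12.334],[18.8335,7.0276,120.289,-3.6626,13.2794,4.95486],[9.49177,10.0378,120.187,26.6362,12.053,-32.0717],[2.48643,12.7043,119.152,46.6735,12.966,-57.324],[3.26465,21.0578,116.3356,69.2314,10.0366,-79.7935]])
P=np.array([[.13156,.53372,.23069],[.3852,.2515,.1697],[.4266,.2149,.1545],[.4638,.1798,.1463],[.5047,.1885,.106]])
def mats(q):
    A=Ro.from_euler('z',q[0],degrees=True).as_matrix()
    B=A@Ro.from_euler('y',q[1],degrees=True).as_matrix()
    Cc=A@Ro.from_euler('y',q[1]+q[2],degrees=True).as_matrix()
    D=Cc@Ro.from_euler('ZYZ',[q[3],q[4],q[5]],degrees=True).as_matrix()
    return A,B,Cc,D
def row(q):
    A,B,Cc,D=mats(q); return np.c_[A[:,0],A[:,2],B[:,0],B[:,2],Cc[:,0],Cc[:,2],D[:,2]]
M=np.vstack([row(q) for q in Q]); X,res,rk,sv=np.linalg.lstsq(M,P.ravel(),rcond=1e-4)
G=None
def fk(q): return row(q)@X, mats(q)[3]@OFF
OFF=np.eye(3)
if __name__=="__main__":
    print(X.round(4),rk,sv.round(3),abs(M@X-P.ravel()).max())
    for q in Q: print(mats(q)[3].round(3).tolist())
E
python3 kin.py
```

```text
[-0.5159  0.8902 -0.1546  1.0459  0.5765  0.8763  1.0197] 7 [4.39  3.836 0.828 0.514 0.163 0.132 0.11 ] 0.11919374880611805
[[-0.24, -0.971, -0.001], [-0.971, 0.24, -0.001], [0.002, 0.0, -1.0]]
[[-0.738, -0.296, 0.606], [-0.226, 0.955, 0.191], [-0.635, 0.004, -0.772]]
[[-0.74, -0.3, 0.602], [-0.228, 0.954, 0.196], [-0.633, 0.007, -0.774]]
[[-0.731, -0.296, 0.615], [-0.227, 0.955, 0.19], [-0.644, -0.001, -0.765]]
[[-0.732, -0.302, 0.611], [-0.228, 0.953, 0.198], [-0.642, 0.006, -0.767]]
```

```bash
python3 - <<'E'
s=open('kin.py').read()
s=s.replace("return np.c_[A[:,0],A[:,2],B[:,0],B[:,2],Cc[:,0],Cc[:,2],D[:,2]]","E=Cc@Ro.from_euler('z',q[3],degrees=True).as_matrix(); return np.c_[A[:,1],A[:,2],A[:,0],B[:,2],Cc[:,0],Cc[:,2],E[:,0],E[:,1],D[:,2]]")
open('kin.py','w').write(s)
E
python3 kin.py|head -3
python3 - <<'E'
from rig import *
import rig; print([x for x in dir(rig) if x[0]!='_'])
E
```

```text
[ 1.174e-01  1.303e-01 -3.000e-04  5.374e-01  1.032e-01  3.511e-01
 -0.000e+00  1.000e-04  2.578e-01] 9 [4.533 3.564 3.065 0.995 0.895 0.663 0.328 0.12  0.031] 2.4484079876874176e-05
[[-0.24, -0.971, -0.001], [-0.971, 0.24, -0.001], [0.002, 0.0, -1.0]]
['MotionError', 'close_job', 'get_image', 'grasp_offset', 'observe']
```

```bash
cat >> kin.py <<'E'
OFF=np.array([[0,-1,0],[1,0,0],[0,0,1.]])
LO=np.array([-178,-50.7,12.7,-81.4,9.99,-165]);HI=np.array([178,133,142,261,163,165])
def ik(p,R,q0s):
    best=None
    for q0 in q0s:
        f=lambda q:np.r_[(fk(q)[0]-p)*10,Ro.from_matrix(R.T@fk(q)[1]).as_rotvec()]
        r=least_squares(f,np.clip(q0,LO+.1,HI-.1),bounds=(LO,HI),x_scale=30)
        if best is None or r.cost<best.cost-1e-9: best=r
    return best.x,np.sqrt(2*best.cost)
OFF=np.array([[0,-1,0],[1,0,0],[0,0,1.]]).T
OFF=mats(Q[3])[3].T@np.array([[-.296,.731,.615],[.955,.227,.19],[-.001,.644,-.765]]); OFF=OFF.round()
def tilt(n,w,z,ph):
    ph=np.radians(ph); tz=-z*np.cos(ph)+w*np.sin(ph); return np.c_[np.cross(n,tz),n,tz]
E
cat > scan.py <<'E'
from kin import *
n,w,z=plate_axes(); C2=C+.0035*n
ys=np.array([-.0327,.99947,0]);xs=np.array([.99947,.0327,0]);Z=np.array([0,0,1.])
g=np.array([.5005,-.0959,.012])
for ph in(-40,-30,-20,0,20,30,40):
    R=tilt(n,w,z,ph)
    for back in(.11,0):
        p=C2+.028*z+.0187*R[:,2]+z*back
        q,e=ik(p,R,[[5,20,118,60,15,-70],[20,20,118,-60,15,70],[20,20,118,180,15,-165],[20,20,118,0,20,0]]); print("G",ph,back,q.round(1),round(e,5))
    R=tilt(xs,ys,Z,ph)
    for up in(.1,0):
        p=g+Z*(.068+up)+.0187*R[:,2]
        q,e=ik(p,R,[[-10,20,100,60,40,-60],[-10,20,100,-60,40,60],[-10,20,100,0,60,0]]); print("S",ph,up,q.round(1),round(e,5))
E
python3 scan.py
```

```text
G -40 0.11 [ 27.8  24.  110.3 -77.2  47.9  83.1] 0.0
G -40 0 [ 26.1  37.2 102.9 -81.4  46.   89.2] 0.02889
S -40 0.1 [ -7.   24.6  93.4 -45.2  63.5  12.8] 0.0
S -40 0 [ -7.   33.7  99.2 -52.1  53.6  25.8] 0.0
G -30 0.11 [ 23.   19.8 113.3 -75.8  34.9  78.3] 0.0
G -30 0 [ 22.1  33.6 106.  -81.4  33.5  85.9] 0.04409
S -30 0.1 [-10.9  22.6  91.9 -33.3  62.6   2.1] 0.0
S -30 0 [-10.9  31.2  98.3 -39.2  50.5  12.7] 0.0
G -20 0.11 [ 17.   16.3 115.8 -69.5  21.4  68.1] 0.0
G -20 0 [ 17.   30.7 108.9 -81.4  20.1  81.8] 0.04745
S -20 0.1 [-15.3  21.4  90.3 -21.4  63.8  -8.4] 0.0
S -20 0 [-15.3  29.6  97.3 -25.3  49.9  -1.3] 0.0
G 0 0.11 [  2.6  12.7 118.6  44.8  13.2 -55.2] 0.0
G 0 0 [   4.4   28.7  114.6  109.2   10.  -119.1] 0.0247
S 0 0.1 [-24.2  21.5  87.3  -0.   71.1 -26. ] 0.0
S 0 0 [-24.2  29.1  94.6  -0.   56.3 -26. ] 0.0
G 20 0.11 [-10.5  15.  118.1  65.4  39.9 -85.1] 0.0
G 20 0 [  -5.7   30.5  112.9   81.    33.8 -100. ] 0.0
S 20 0.1 [-32.2  24.6  84.8  16.6  82.4 -38. ] 0.0
S 20 0 [-32.2  32.2  91.5  17.7  68.8 -42.3] 0.0
G 30 0.11 [-15.1  18.1 116.6  65.6  52.3 -89.5] 0.0
G 30 0 [ -9.9  33.  110.8  76.1  46.  -99.4] 0.0
S 30 0.1 [-35.5  27.1  83.8  23.4  88.5 -42. ] 0.0
S 30 0 [-35.5  34.8  90.   24.2  75.9 -47.7] 0.0
G 40 0.11 [-18.3  22.2 114.3  64.7  63.6 -92.4] 0.0
G 40 0 [-12.9  36.3 107.8  72.2  57.5 -99.2] 0.0
S 40 0.1 [-38.3  30.   83.   29.5  94.7 -45.1] 0.0
S 40 0 [-38.3  37.9  88.5  29.7  83.1 -51.7] 0.0
```

```bash
python3 -m pendant '[50,0,0,-0.3,0,0.3,0, 50,0,0,-0.3,0,0.3,0, 50,0,0,-0.3,0,0.3,0, 50,0,0,-0.2,0,0.3,0, 50,0,0,0,0,0.3,0, 50,0,0,0,0,0.3,0, 50,0,0,0,0,0,0, 50,0,0,0,0,0,0]'
cat > m1.py <<'E'
from kin import *
from rig import *
n,w,z=plate_axes(); R=tilt(n,w,z,15)
st=observe();print(st["q"].round(1), fk(st["q"])[0]-st["position"])
for b in(.09,0): plan(C+.0035*n+.028*z+.0187*R[:,2]+z*b,R,st)
E
python3 m1.py
```

```text
time_s: 5.1
position: [0.4725, 0.174, 0.148]
tool_rot: [[-0.443, 0.732, 0.518], [0.875, 0.227, 0.427], [0.195, 0.642, -0.741]]
ft_force: [0.6, -0.1, -0.1]
grip_width: 0.0503
[ -9.2  14.4 117.7  63.3  34.4 -81.9] [-7.93807374e-06  8.77718134e-05  2.23769083e-05]
rot total (8deg) [-0.022  0.02   0.008] n>= 1.0 shift total after (50mm) [ 0.16  -0.057  0.392] shift mm [ 8.  -2.9 19.6]
rot total (8deg) [-0.022  0.02   0.008] n>= 1.0 shift total after (50mm) [-0.305 -0.057  2.131] shift mm [-15.3  -2.9 106.6]
```

```bash
python3 -m pendant '[50,0.08,-0.03,0.2,0,0,0, 50,0.08,-0.03,0.19,0,0,0, 50,-0.07,0,0.25,0,0,0, 50,-0.07,0,0.25,0,0,0, 50,-0.07,0,0.25,0,0,0, 50,-0.07,0,0.25,0,0,0, 50,0,0,0,0,0,0]'
python3 m1.py; python3 - <<'E'
from h import *
from rig import *
d=get_image("wrist"); cv2.imwrite("pics/w4.png",d["frame"][:,:,::-1]); np.savez("w4.npz",**d)
n,w,z=plate_axes()
v,u=np.mgrid[100:330,200:330]; uv=np.c_[u.ravel(),v.ravel()]; p=pts(d,uv)-C
a=np.c_[p@n,p@w,p@z]; k=(a[:,2]>.035)&(a[:,2]<.045)&(abs(a[:,0])<.02)&(abs(a[:,1])<.06); print(np.percentile(a[k],[2,50,98],axis=0))
E
```

```text
time_s: 5.8
position: [0.5091, 0.1984, 0.0924]
tool_rot: [[-0.444, 0.733, 0.516], [0.874, 0.228, 0.428], [0.196, 0.641, -0.742]]
ft_force: [-0.0, 0.6, 0.3]
grip_width: 0.05
[ -4.5  24.5 115.7  77.2  28.6 -94.3] [ 2.75286126e-06  5.81910587e-05 -6.64933155e-06]
rot total (8deg) [-0.033  0.009  0.01 ] n>= 1.0 shift total after (50mm) [ 0.278  0.013 -1.019] shift mm [ 13.9   0.6 -50.9]
rot total (8deg) [-0.033  0.009  0.01 ] n>= 1.0 shift total after (50mm) [-0.188  0.013  0.72 ] shift mm [-9.4  0.6 36. ]
[[-0.00126387 -0.04080621  0.0382149 ]
 [ 0.00358237  0.00540514  0.03963757]
 [ 0.0084045   0.04785912  0.04096573]]
```

View pics/w4.png

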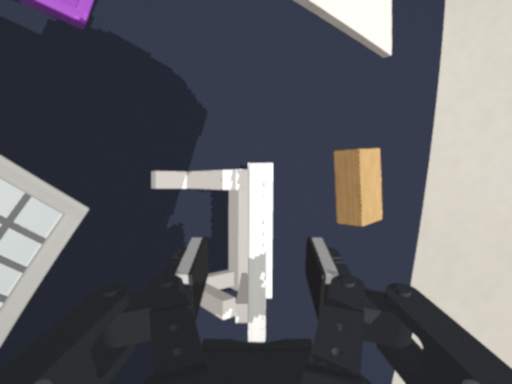

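Wrist view: the plate's top edge lies at u≈248–268, midway between the fingertips (u≈195 and 320). Now I'll go on down and close.

```bash
python3 -m pendant '[50,-0.045,0,0.18,0,0,0, 50,-0.045,0,0.18,0,0,0, 50,-0.045,0,0.18,0,0,0, 50,-0.045,0,0.18,0,0,0, 50,0,0,0,0,0,0, 0,0,0,0,0,0,0, 0,0,0,0,0,0,0, 0,0,0,0,0,0,0, 0,0,0,0,0,0,0, 0,0,0,0,0,0,0, 0,0,0,0,0,0,0]' 40
python3 m1.py; python3 - <<'E'
from h import *
from rig import *
d=get_image("wrist"); cv2.imwrite("pics/w5.png",d["frame"][:,:,::-1]); np.savez("w5.npz",**d)
E
```

```text
time_s: 6.95
position: [0.5317, 0.2054, 0.0651]
tool_rot: [[-0.444, 0.732, 0.517], [0.875, 0.227, 0.428], [0.196, 0.643, -0.741]]
ft_force: [-5.5, -3.3, 6.1]
grip_width: 0.0095
[  -3.3   29.4  113.6   83.5   27.4 -100.2] [ 1.11248734e-05  4.74466097e-05 -2.08924000e-05]
rot total (8deg) [-0.018  0.012  0.01 ] n>= 1.0 shift total after (50mm) [ 0.465  0.003 -1.716] shift mm [ 23.2   0.2 -85.8]
rot total (8deg) [-0.018  0.012  0.01 ] n>= 1.0 shift total after (50mm) [-0.001  0.003  0.023] shift mm [-0.1  0.2  1.1]
```

View pics/w5.png

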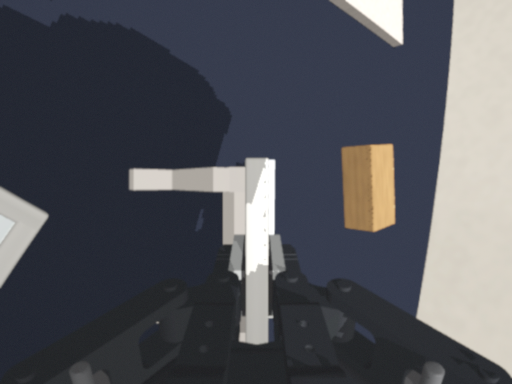

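```bash
python3 -m pendant '[0,0.05,0.01,-0.19,0,0,0, 0,0.05,0.01,-0.19,0,0,0, 0,0.05,0.01,-0.19,0,0,0, 0,0.05,0,-0.19,0,0,0, 0,0.05,0,-0.19,0,0,0, 0,0.05,0,-0.19,0,0,0, 0,0.05,0,-0.19,0,0,0, 0,0.05,0,-0.19,0,0,0, 0,0,0,0,0,0,0]' 40
cat > m2.py <<'E'
from kin import *
from rig import *
import sys
ys=np.array([-.0327,.99947,0]);xs=np.array([.99947,.0327,0]);Z=np.array([0,0,1.])
g=np.array([.5005,-.0959,.012])
R=tilt(xs,ys,Z,15); st=observe(); print(st["q"].round(1),st["grip_width"],st["ft_force"].round(1))
for up in map(float,sys.argv[1:]):
    p=g+Z*(.068+up)+.0187*R[:,2]; print(up,p.round(4)); plan(p,R,st)
E
python3 m2.py .1 0; python3 - <<'E'
from h import *
from rig import *
d=get_image("scene"); crop(d,"pics/s6.png",200,340,80,230,4)
E
```

```text
time_s: 7.9
position: [0.4844, 0.1906, 0.1268]
tool_rot: [[-0.444, 0.731, 0.518], [0.875, 0.227, 0.428], [0.195, 0.643, -0.74]]
ft_force: [0.4, -0.2, -0.9]
grip_width: 0.0093
[ -6.2  18.3 117.3  69.2  31.  -86.4] 0.009331145154775627 [ 0.4 -0.2 -0.9]
0.1 [ 0.5003 -0.0911  0.1619]
rot total (8deg) [ 4.331 -0.646  3.062] n>= 5.0 shift total after (50mm) [-5.266  0.135 -2.139] shift mm [-263.3    6.7 -107. ]
0.0 [ 0.5003 -0.0911  0.0619]
rot total (8deg) [ 4.331 -0.646  3.062] n>= 5.0 shift total after (50mm) [-5.784  0.135 -0.208] shift mm [-289.2    6.7  -10.4]
```

View pics/s6.png

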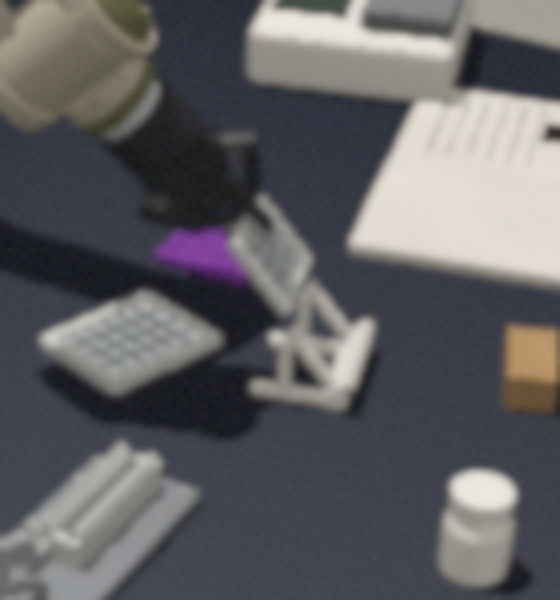

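```bash
python3 -m pendant '[0,0.08,0.26,-0.3,0,0,0, 0,0.08,0.26,-0.3,0,0,0, 0,0.08,0.26,-0.3,0,0,0, 0,0.08,0.26,-0.3,0,0,0, 0,0,0,0,0.54,-0.08,0.38, 0,0,0,0,0.54,-0.08,0.38, 0,0,0,0,0.54,-0.08,0.38, 0,0,0,0,0.54,-0.08,0.38, 0,0,0,0,0.54,-0.08,0.38, 0,0,0,0,0.54,-0.08,0.38, 0,0,0,0,0.54,-0.08,0.38, 0,0,0,0,0.54,-0.08,0.38]' 40
python3 m2.py .1 0
```

```text
time_s: 9.15
position: [0.4848, 0.1911, 0.2067]
tool_rot: [[-0.033, 0.999, -0.012], [0.965, 0.035, 0.259], [0.259, -0.003, -0.966]]
ft_force: [-0.3, -0.2, -1.9]
grip_width: 0.0092
[ 0.8 18.8 84.9 15.4 77.2 -4.7] 0.009223520341046378 [-0.3 -0.2 -1.9]
0.1 [ 0.5003 -0.0911  0.1619]
rot total (8deg) [-0.023 -0.002  0.008] n>= 1.0 shift total after (50mm) [-5.689  0.126 -0.599] shift mm [-284.5    6.3  -29.9]
0.0 [ 0.5003 -0.0911  0.0619]
rot total (8deg) [-0.023 -0.002  0.008] n>= 1.0 shift total after (50mm) [-6.207  0.126  1.333] shift mm [-310.4    6.3   66.7]
```

```bash
python3 -m pendant '[0,-0.5,0.01,-0.05,0,0,0, 0,-0.5,0.01,-0.05,0,0,0, 0,-0.5,0.01,-0.05,0,0,0, 0,-0.5,0.01,-0.05,0,0,0, 0,-0.5,0.01,-0.05,0,0,0, 0,-0.5,0.01,-0.05,0,0,0, 0,-0.5,0.01,-0.05,0,0,0, 0,-0.5,0.01,-0.05,0,0,0, 0,-0.5,0.01,-0.05,0,0,0, 0,-0.5,0.01,-0.05,0,0,0, 0,-0.5,0.01,-0.05,0,0,0, 0,-0.19,0.01,-0.05,0,0,0]' 40
python3 -m pendant '[0,0,0,0,0,0,0, 0,0,0,0,0,0,0]' 40
python3 m2.py .1 .05 0; python3 - <<'E'
from h import *
from rig import *
for n in("wrist","top","scene"):
    d=get_image(n); np.savez(n+"7.npz",**d); cv2.imwrite(f"pics/{n}7.png",d["frame"][:,:,::-1])
    if n=="top": crop(d,"pics/t7c.png",225,345,190,255,6)
    if n=="scene": crop(d,"pics/s7c.png",175,275,150,250,6)
E
```

```text
time_s: 10.35
position: [0.5009, -0.093, 0.1612]
tool_rot: [[-0.033, 0.999, -0.009], [0.965, 0.034, 0.26], [0.26, 0.0, -0.966]]
ft_force: [-0.1, 0.0, -0.9]
grip_width: 0.0091
time_s: 10.55
position: [0.5007, -0.0906, 0.1622]
tool_rot: [[-0.035, 0.999, -0.008], [0.965, 0.036, 0.26], [0.26, 0.001, -0.966]]
ft_force: [0.7, -0.1, -2.0]
grip_width: 0.0092
[-30.3  23.6  85.3  13.   79.5 -35.6] 0.009200017808181546 [ 0.7 -0.1 -2. ]
0.1 [ 0.5003 -0.0911  0.1619]
rot total (8deg) [ 0.003 -0.009  0.023] n>= 1.0 shift total after (50mm) [-0.01  -0.008  0.003] shift mm [-0.5 -0.4  0.1]
0.05 [ 0.5003 -0.0911  0.1119]
rot total (8deg) [ 0.003 -0.009  0.023] n>= 1.0 shift total after (50mm) [-0.269 -0.008  0.969] shift mm [-13.4  -0.4  48.4]
0.0 [ 0.5003 -0.0911  0.0619]
rot total (8deg) [ 0.003 -0.009  0.023] n>= 1.0 shift total after (50mm) [-0.528 -0.008  1.935] shift mm [-26.4  -0.4  96.7]
```

View pics/wrist7.png

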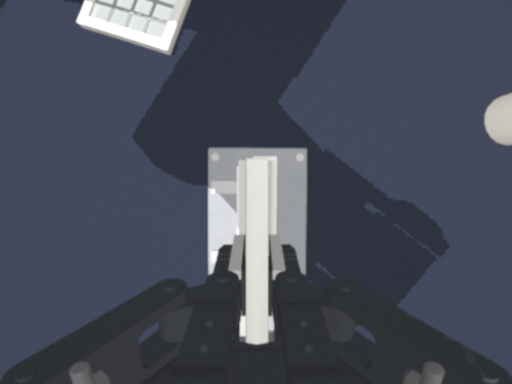

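View pics/s7c.png

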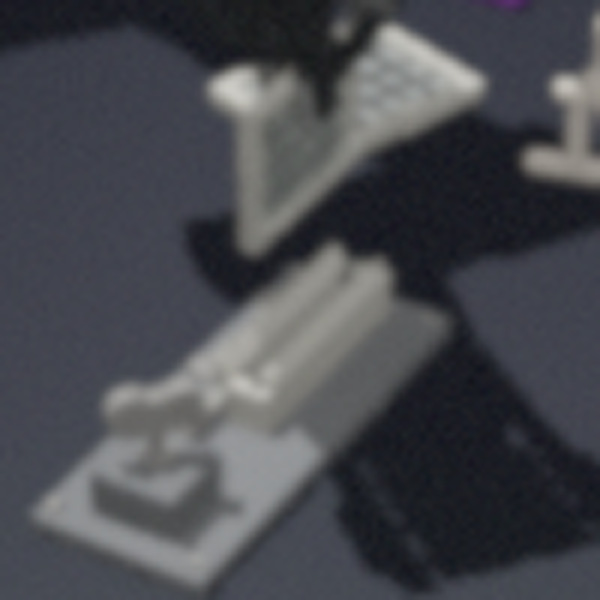

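View pics/t7c.png

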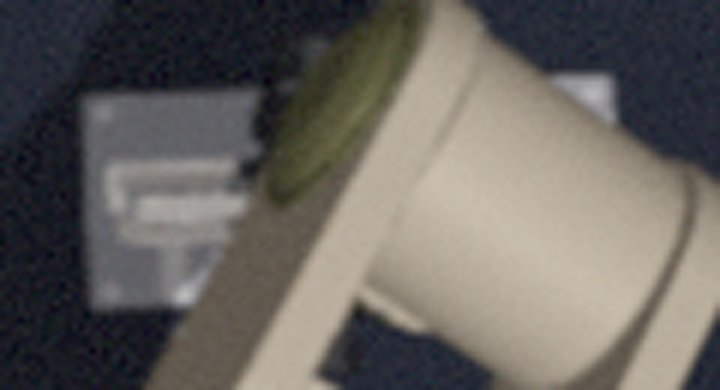

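```bash
python3 - <<'E'
from h import *
d=load("wrist7.npz")
crop(d,"pics/w7c.png",195,320,135,235,6)
g=cv2.cvtColor(d["frame"],cv2.COLOR_RGB2GRAY)
xs=np.array([.99947,.0327,0]);ys=np.array([-.0327,.99947,0]); G=np.array([.5005,-.0959,.012])
L=lambda p:np.c_[(p-G)@xs,(p-G)@ys,(p-G)[:,2]].round(4)
from numpy import diff
for r in(160,175,190,205,215):
    row=g[r].astype(float); dd=abs(np.convolve(row,[1,1,0,-1,-1],'same')); 
    el=200+np.argmax(dd[200:216]); er=300+np.argmax(dd[300:314])
    print(r,el,er,L(onz(d,[(el,r),(er,r)],.012)).tolist(), L(onz(d,[((el+er)/2,r)],.012)).tolist())
c=g[:,230].astype(float); print("far edge row",140+np.argmax(abs(np.convolve(c,[1,1,0,-1,-1],'same'))[140:160]))
print(L(onz(d,[(230,148.5),(290,148.5)],.012)).tolist())
# plate
for uv in[(257,165),(257,180),(257,200),(257,230),(250,230),(264,230),(257,161)]: print(uv,L(pts(d,uv)).tolist())
v,u=np.mgrid[150:345,240:275]; uv=np.c_[u.ravel(),v.ravel()]; a=L(pts(d,uv)); k=(a[:,2]>.16)&(a[:,2]<.2); 
print(np.percentile(a[k],[1,50,99],axis=0))
for y0 in(-.03,0,.03,.045):
  b=a[k&(abs(a[:,1]-y0)<.004)]; 
  if len(b): print(y0,np.percentile(b,[1,50,99],axis=0).round(4).tolist())
# jaws
v,u=np.mgrid[150:232,232:285]; uv=np.c_[u.ravel(),v.ravel()]; a=L(pts(d,uv)); k=(a[:,2]>.02)&(a[:,2]<.04)
for y0 in(.02,.03,.04,.05):
  b=a[k&(abs(a[:,1]-y0)<.004)]; 
  if len(b): print("jaw",y0,np.percentile(b[:,0],[0,2,50,98,100]),np.sort(b[:,0])[::6].tolist())
E
```

```text
160 208 307 [[-0.048, 0.0617, 0.0], [0.0516, 0.062, 0.0]] [[0.0018, 0.0618, 0.0]]
175 207 307 [[-0.049, 0.0466, 0.0], [0.0517, 0.0469, 0.0]] [[0.0013, 0.0467, 0.0]]
190 207 307 [[-0.049, 0.0315, 0.0], [0.0518, 0.0318, 0.0]] [[0.0014, 0.0317, 0.0]]
205 207 306 [[-0.0491, 0.0164, 0.0], [0.051, 0.0167, 0.0]] [[0.0009, 0.0165, 0.0]]
215 207 306 [[-0.0491, 0.0062, 0.0], [0.0511, 0.0065, 0.0]] [[0.001, 0.0064, 0.0]]
far edge row 147
[[-0.0258, 0.0732, 0.0], [0.0344, 0.0735, 0.0]]
(257, 165) [[0.0008, 0.0471, 0.1797]]
(257, 180) [[0.0008, 0.0408, 0.179]]
(257, 200) [[0.0009, 0.0324, 0.1788]]
(257, 230) [[0.0009, 0.0198, 0.1799]]
(250, 230) [[-0.0021, 0.0195, 0.1783]]
(264, 230) [[0.0039, 0.0196, 0.1786]]
(257, 161) [[0.0008, 0.0489, 0.1781]]
[[-0.006    -0.029175  0.164925]
 [ 0.0009    0.0075    0.1791  ]
 [ 0.007875  0.0493    0.193675]]
-0.03 [[-0.0042, -0.0306, 0.1774], [0.0006, -0.0282, 0.179], [0.0059, -0.0261, 0.1803]]
0 [[-0.0058, -0.0039, 0.1777], [0.001, 0.0, 0.1796], [0.0076, 0.0039, 0.1957]]
0.03 [[-0.0042, 0.0261, 0.1773], [0.0009, 0.0299, 0.179], [0.0056, 0.0337, 0.1804]]
0.04
[... 391 characters left out ...]
73, -0.0172, -0.0158, -0.0149, -0.0149, -0.014, -0.0131, -0.013, -0.0121, -0.0113, -0.0113, -0.0105, 0.0121, 0.0121, 0.013, 0.0138, 0.0139, 0.0148, 0.0157, 0.0157, 0.0166, 0.018, 0.0189]
jaw 0.04 [-0.0173   -0.017216  0.012     0.018816  0.0189  ] [-0.0173, -0.0172, -0.0163, -0.0149, -0.0149, -0.014, -0.0131, -0.013, -0.0122, -0.0113, -0.0113, -0.0105, 0.012, 0.0121, 0.0129, 0.0137, 0.0138, 0.0147, 0.0155, 0.0157, 0.0165, 0.0179, 0.018, 0.0188]
jaw 0.05 [-0.0173 -0.0172  0.012   0.0188  0.0189] [-0.0173, -0.0172, -0.0163, -0.015, -0.0149, -0.014, -0.0131, -0.013, -0.0122, -0.0113, -0.0105, -0.0105, 0.012, 0.0129, 0.0129, 0.0137, 0.0146, 0.0147, 0.0156, 0.0165, 0.0166, 0.0179, 0.0188, 0.0189]
```

View pics/w7c.png

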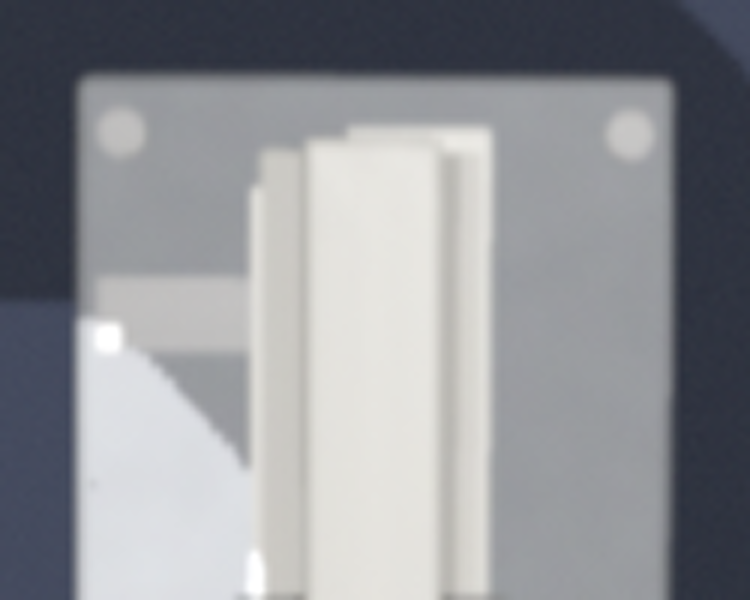

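Wrist measurement: plate centre is 0.8 mm in x and about 0 in y from my groove estimate, and the groove gap centre is at +0.4 mm, so it is well inside the lead-in. The plate bottom is 99 mm above the floor. Descending.

```bash
python3 -m pendant '[0,-0.05,0,0.19,0,0,0, 0,-0.05,0,0.19,0,0,0, 0,-0.05,0,0.19,0,0,0, 0,-0.05,0,0.19,0,0,0, 0,-0.05,0,0.19,0,0,0, 0,-0.03,0,0.12,0,0,0, 0,-0.03,0,0.12,0,0,0, 0,0,0,0,0,0,0]' 40
python3 m2.py .01 0
```

```text
time_s: 11.5
position: [0.5006, -0.0908, 0.1001]
tool_rot: [[-0.034, 0.999, -0.009], [0.965, 0.035, 0.26], [0.26, 0.0, -0.966]]
ft_force: [-1.0, -0.0, -1.4]
grip_width: 0.0096
[-30.3  28.   90.   13.5  70.7 -37.7] 0.009593351827874639 [-1.  -0.  -1.4]
0.01 [ 0.5003 -0.0911  0.0719]
rot total (8deg) [-0.002 -0.007  0.018] n>= 1.0 shift total after (50mm) [-0.151 -0.005  0.543] shift mm [-7.5 -0.2 27.2]
0.0 [ 0.5003 -0.0911  0.0619]
rot total (8deg) [-0.002 -0.007  0.018] n>= 1.0 shift total after (50mm) [-0.203 -0.005  0.736] shift mm [-10.1  -0.2  36.8]
```

```bash
python3 -m pendant '[0,-0.025,0,0.1,0,0,0, 0,-0.025,0,0.1,0,0,0, 0,-0.025,0,0.1,0,0,0, 0,0,0,0,0,0,0]' 40
python3 m2.py .01 0
```

```text
time_s: 11.9
position: [0.5005, -0.0905, 0.0847]
tool_rot: [[-0.034, 0.999, -0.009], [0.965, 0.035, 0.26], [0.26, 0.0, -0.966]]
ft_force: [0.3, 0.5, -2.5]
grip_width: 0.0092
[-30.3  29.2  91.   13.7  68.5 -38.3] 0.009239316546634804 [ 0.3  0.5 -2.5]
0.01 [ 0.5003 -0.0911  0.0719]
rot total (8deg) [-0.002 -0.008  0.018] n>= 1.0 shift total after (50mm) [-0.077 -0.004  0.244] shift mm [-3.9 -0.2 12.2]
0.0 [ 0.5003 -0.0911  0.0619]
rot total (8deg) [-0.002 -0.008  0.018] n>= 1.0 shift total after (50mm) [-0.129 -0.004  0.437] shift mm [-6.5 -0.2 21.8]
```

Entered the jaws without force (bottom about 22 mm above the floor). Continuing slowly.

```bash
python3 -m pendant '[0,-0.025,0,0.09,0,0,0, 0,-0.025,0,0.08,0,0,0, 0,-0.025,0,0.08,0,0,0, 0,0,0,0,0,0,0]' 40
python3 m2.py 0
```

```text
time_s: 12.3
position: [0.5006, -0.0909, 0.0717]
tool_rot: [[-0.034, 0.999, -0.009], [0.965, 0.035, 0.26], [0.26, 0.0, -0.966]]
ft_force: [0.7, -0.4, -2.9]
grip_width: 0.0094
[-30.3  30.3  91.7  13.8  66.7 -38.8] 0.009361417343500574 [ 0.7 -0.4 -2.9]
0.0 [ 0.5003 -0.0911  0.0619]
rot total (8deg) [-0.002 -0.007  0.018] n>= 1.0 shift total after (50mm) [-0.053 -0.005  0.188] shift mm [-2.7 -0.3  9.4]
```

```bash
python3 -m pendant '[0,-0.02,0,0.07,0,0,0, 0,-0.02,0,0.06,0,0,0, 0,0,0,0,0,0,0]' 40
python3 m2.py 0
```

```text
time_s: 12.6
position: [0.5007, -0.0912, 0.0651]
tool_rot: [[-0.034, 0.999, -0.008], [0.965, 0.035, 0.259], [0.26, 0.001, -0.966]]
ft_force: [-0.5, 0.7, -0.8]
grip_width: 0.0094
[-30.3  30.9  92.1  13.9  65.8 -39.1] 0.009383191922277732 [-0.5  0.7 -0.8]
0.0 [ 0.5003 -0.0911  0.0619]
rot total (8deg) [ 0.001 -0.006  0.019] n>= 1.0 shift total after (50mm) [-0.014 -0.007  0.062] shift mm [-0.7 -0.3  3.1]
```

```bash
python3 -m pendant '[0,-0.01,0,0.03,0,0,0, 0,0,0,0.02,0,0,0, 0,0,0,0,0,0,0]' 40
python3 m2.py 0; python3 - <<'E'
from h import *
from rig import *
d=get_image("wrist"); np.savez("w8.npz",**d)
G=np.array([.5005,-.0959,.012])
for uv in [(257,165),(257,180),(257,200),(257,230)]: print((pts(d,uv)-G).round(4))
cv2.imwrite("pics/w8.png",d["frame"][:,:,::-1])
E
```

```text
time_s: 12.9
position: [0.5011, -0.0915, 0.0638]
tool_rot: [[-0.035, 0.999, -0.007], [0.965, 0.035, 0.258], [0.258, 0.002, -0.966]]
ft_force: [-2.3, -1.0, 7.1]
grip_width: 0.0091
[-30.3  31.   92.2  14.   65.5 -39.1] 0.009110629169216738 [-2.3 -1.   7.1]
0.0 [ 0.5003 -0.0911  0.0619]
rot total (8deg) [0.012 0.003 0.023] n>= 1.0 shift total after (50mm) [-0.002 -0.016  0.039] shift mm [-0.1 -0.8  1.9]
[[-0.0004  0.0463  0.0814]]
[[-0.0001  0.04    0.081 ]]
[[0.0002 0.0315 0.0798]]
[[0.0006 0.0189 0.081 ]]
```

View pics/w8.png

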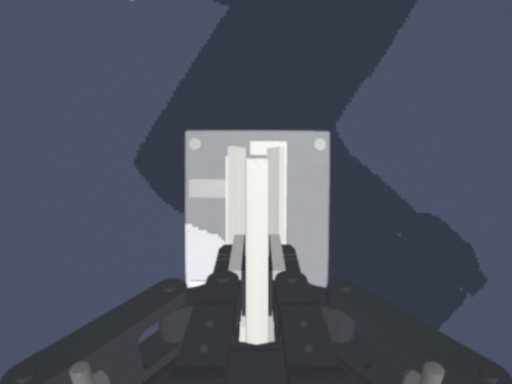

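The plate is on the floor (7 N up, top 80–81 mm above the floor) and between the jaws. Release and retreat straight up.

```bash
python3 -m pendant '[20,0,0,0,0,0,0, 30,0,0,0,0,0,0, 40,0,0,0,0,0,0, 40,0,0,0,0,0,0, 40,0,0,0,0,0,0, 40,0,0,0,0,0,0, 40,0,0,0,0,0,0, 40,0,0,0,0,0,0]' 40
python3 -m pendant '[40,0.02,0,-0.1,0,0,0, 40,0.05,0,-0.19,0,0,0, 40,0.05,0,-0.19,0,0,0, 40,0.05,0,-0.19,0,0,0, 40,0.05,0,-0.19,0,0,0, 40,0.05,0,-0.19,0,0,0, 40,0.05,0,-0.19,0,0,0, 40,0.05,0,-0.19,0,0,0, 40,0.05,0,-0.19,0,0,0, 40,0.05,0,-0.19,0,0,0, 40,0.05,0,-0.19,0,0,0, 40,0,0,0,0,0,0]'
python3 m2.py .1;  python3 - <<'E'
from h import *
from rig import *
for n in("wrist","scene"):
    d=get_image(n); np.savez(n+"9.npz",**d); cv2.imwrite(f"pics/{n}9.png",d["frame"][:,:,::-1])
    if n=="scene": crop(d,"pics/s9c.png",175,275,150,250,6)
E
```

```text
time_s: 13.75
position: [0.5009, -0.0911, 0.063]
tool_rot: [[-0.034, 0.999, -0.008], [0.965, 0.035, 0.259], [0.259, 0.001, -0.966]]
ft_force: [0.4, -0.9, -0.4]
grip_width: 0.04
time_s: 14.95
position: [0.5012, -0.0922, 0.1676]
tool_rot: [[-0.035, 0.999, -0.006], [0.966, 0.035, 0.258], [0.258, 0.003, -0.966]]
ft_force: [0.2, -0.4, -0.9]
grip_width: 0.0401
[-30.4  23.3  84.8  12.9  80.1 -35.6] 0.040085970546442695 [ 0.2 -0.4 -0.9]
0.1 [ 0.5003 -0.0911  0.1619]
rot total (8deg) [0.019 0.006 0.025] n>= 1.0 shift total after (50mm) [-0.008 -0.017  0.115] shift mm [-0.4 -0.8  5.8]
```

View pics/wrist9.png

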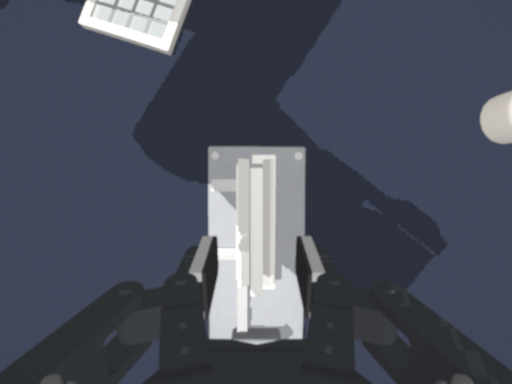

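View pics/s9c.png

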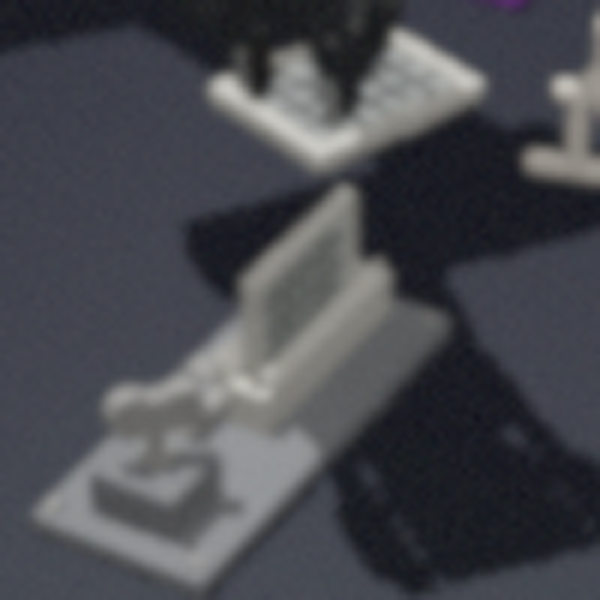

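```bash
cat > m3.py <<'E'
from kin import *
from rig import *
import sys
def yawR(a):
    a=np.radians(a); x=np.array([np.cos(a),np.sin(a),0]); z=np.array([0,0,-1.]); return np.c_[x,np.cross(z,x),z]
S=np.array([.5055,-.2315,0])
if __name__=="__main__":
    st=observe(); yaw=float(sys.argv[1]); print(st["position"].round(4),st["q"].round(1),st["grip_width"],st["ft_force"].round(1),"yaw x",np.degrees(np.arctan2(st["tool_rot"][1,0],st["tool_rot"][0,0])).round(2))
    for z in map(float,sys.argv[2:]): plan(S+[0,0,z],yawR(yaw),st)
E
python3 m3.py 47.8 .16 .056
python3 - <<'E'
from m3 import *
for yaw in(47.8,1,-5,92,98): print(yaw,*[x.round(2) if hasattr(x,'round') else x for x in ik(S+[0,0,.056],yawR(yaw),[[-35,30,90,0,60,15]])])
d=load("wrist9.npz"); G=np.array([.5005,-.0959,.012]); xs=np.array([.99947,.0327,0]);ys=np.array([-.0327,.99947,0])
v,u=np.mgrid[150:300,235:275]; uv=np.c_[u.ravel(),v.ravel()]; p=pts(d,uv)-G; a=np.c_[p@xs,p@ys,p[:,2]]
k=(a[:,2]>.074)&(a[:,2]<.09); print("plate top",np.percentile(a[k],[1,50,99],axis=0).round(4))
k2=(a[:,2]>.04)&(a[:,2]<.09)&(a[:,1]>-.056); print(np.percentile(a[k2],[1,50,99],axis=0).round(4))
E
```

```text
[ 0.5007 -0.0919  0.1663] [-30.4  23.4  84.9  12.9  80.  -35.6] 0.0403569095890654 [ 0.2 -0.2  0. ] yaw x 92.04
rot total (8deg) [-0.715 -1.787  5.497] n>= 6.0 shift total after (50mm) [-2.004  1.947  0.125] shift mm [-100.2   97.4    6.3]
rot total (8deg) [-0.715 -1.787  5.497] n>= 6.0 shift total after (50mm) [-2.004  1.947  2.205] shift mm [-100.2   97.4  110.3]
47.8 [-36.81  33.09  87.35   0.    59.56   5.39] 0.0
1 [-36.81  33.09  87.35  -0.    59.56  52.19] 0.0
-5 [-36.81  33.09  87.35   0.    59.56  58.19] 0.0
92 [-36.81  33.09  87.35  -0.    59.56 -38.81] 0.0
98 [-36.81  33.09  87.35   0.    59.56 -44.81] 0.0
plate top [[-0.0036 -0.0489  0.0791]
 [ 0.0011  0.0006  0.0807]
 [ 0.0058  0.0487  0.0823]]
[[-0.0036 -0.0489  0.0791]
 [ 0.0011  0.0006  0.0807]
 [ 0.0058  0.0487  0.0823]]
```

Plate checks: its top is 80.7 mm above the floor (nominal 80), its x and y offsets are within 2 mm, and it stands upright. Now to the thumbscrew.

```bash
python3 -m pendant '[45,0,0,0,-0.1,-0.255,0.785, 45,0,0,0,-0.1,-0.255,0.785, 45,0,0,0,-0.1,-0.255,0.785, 45,0,0,0,-0.1,-0.255,0.785, 45,0,0,0,-0.1,-0.255,0.785, 45,0,0,0,-0.1,-0.255,0.785, 45,0,0,0,-0.1,-0.255,0.785, 45,0,0,0,0,0,0]'
python3 -m pendant '[45,-0.4,0.39,0.02,0,0,0, 45,-0.4,0.39,0.02,0,0,0, 45,-0.4,0.39,0.02,0,0,0, 45,-0.4,0.39,0.02,0,0,0, 45,-0.4,0.39,0.02,0,0,0, 45,0,0,0,0,0,0, 45,0,0,0,0,0,0]'
python3 m3.py 47.8 .16 .056;  python3 - <<'E'
from h import *
from rig import *
n="wrist"
d=get_image(n); np.savez("w10.npz",**d); cv2.imwrite(f"pics/w10.png",d["frame"][:,:,::-1])
v,u=np.mgrid[100:384,180:340]; uv=np.c_[u.ravel(),v.ravel()]; p=pts(d,uv); k=(p[:,2]>.065)&(p[:,2]<.088)&(np.hypot(p[:,0]-.505,p[:,1]+.231)<.04)
r=cv2.minAreaRect(p[k][:,:2].astype(np.float32)); print(r,p[k].mean(0),k.sum())
E
```

```text
time_s: 15.85
position: [0.5006, -0.0912, 0.1658]
tool_rot: [[0.671, 0.741, -0.003], [0.741, -0.671, 0.001], [-0.001, -0.003, -1.0]]
ft_force: [-0.0, 0.0, -0.4]
grip_width: 0.0449
time_s: 16.55
position: [0.5055, -0.2316, 0.1606]
tool_rot: [[0.671, 0.742, -0.002], [0.742, -0.671, 0.003], [0.0, -0.004, -1.0]]
ft_force: [1.1, 0.5, -0.3]
grip_width: 0.0448
[ 0.5055 -0.2316  0.1606] [-36.8  26.   79.9   0.   74.3   5.3] 0.04480818072847228 [ 1.1  0.5 -0.3] yaw x 47.88
rot total (8deg) [-0.025 -0.002  0.01 ] n>= 1.0 shift total after (50mm) [ 0.002 -0.001  0.011] shift mm [ 0.1 -0.1  0.6]
rot total (8deg) [-0.025 -0.002  0.01 ] n>= 1.0 shift total after (50mm) [ 2.000e-03 -1.000e-03  2.091e+00] shift mm [ 1.000e-01 -1.000e-01  1.046e+02]
((0.5065714716911316, -0.23058855533599854), (0.04891376942396164, 0.009567607194185257), 48.09861755371094) [ 0.5085135  -0.22858567  0.08105512] 789
```

View pics/w10.png

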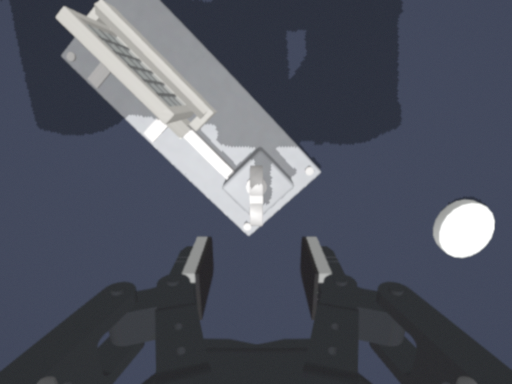

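```bash
python3 -m pendant '[45,0.01,0,0.25,0,0,0, 45,0,0,0.25,0,0,0, 45,0,0,0.25,0,0,0, 45,0,0,0.25,0,0,0, 45,0,0,0.25,0,0,0, 45,0,0,0.25,0,0,0, 45,0,0,0.25,0,0,0, 45,0,0,0.2,0,0,0, 45,0,0,0.14,0,0,0, 45,0,0,0,0,0,0]'
python3 m3.py 47.8 .056
python3 -m pendant '[0,0,0,0,0,0,0, 0,0,0,0,0,0,0, 0,0,0,0,0,0,0, 0,0,0,0,0,0,0, 0,0,0,0,0,0,0, 0,0,0,0,0,0,0, 0,0,0,0,0,0,0]' 40
python3 m3.py 47.8 .056;  python3 - <<'E'
from h import *
from rig import *
d=get_image("wrist"); np.savez("w11.npz",**d); cv2.imwrite(f"pics/w11.png",d["frame"][:,:,::-1])
E
```

```text
time_s: 17.6
position: [0.5057, -0.2306, 0.0558]
tool_rot: [[0.671, 0.741, -0.003], [0.741, -0.671, 0.002], [-0.0, -0.004, -1.0]]
ft_force: [0.1, -0.1, -1.2]
grip_width: 0.0449
[ 0.5057 -0.2306  0.0558] [-36.7  33.2  87.2  -0.   59.8   5.4] 0.04490013147735981 [ 0.1 -0.1 -1.2] yaw x 47.85
rot total (8deg) [-0.026  0.004  0.006] n>= 1.0 shift total after (50mm) [-0.016  0.009 -0.003] shift mm [-0.8  0.4 -0.2]
time_s: 18.3
position: [0.5056, -0.2306, 0.0573]
tool_rot: [[0.671, 0.741, -0.002], [0.741, -0.671, 0.002], [-0.001, -0.003, -1.0]]
ft_force: [-4.9, 3.4, 5.1]
grip_width: 0.009
[ 0.5056 -0.2306  0.0573] [-36.7  33.   87.2  -0.   59.9   5.5] 0.008999340803986596 [-4.9  3.4  5.1] yaw x 47.84
rot total (8deg) [-0.021  0.004  0.005] n>= 1.0 shift total after (50mm) [-0.015  0.012  0.025] shift mm [-0.7  0.6  1.3]
```

View pics/w11.png

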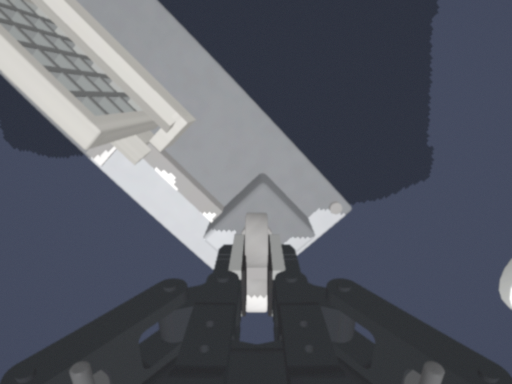

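```bash
python3 -m pendant '[0,0,-0.01,0,0,0,0.6, 0,0,0,0,0,0,0.6, 0,0,0,0,0,0,0.6, 0,0,0,0,0,0,0.6, 0,0,0,0,0,0,0.6, 0,0,0,0,0,0,0.6, 0,0,0,0,0,0,0.6, 0,0,0,0,0,0,0.6, 0,0,0,0,0,0,0.4, 0,0,0,0,0,0,0]' 40
python3 m3.py 1.5 .056; python3 - <<'E'
from rig import *
print(observe()["wrist_torque"])
E
```

```text
time_s: 19.35
position: [0.5054, -0.2304, 0.0573]
tool_rot: [[0.994, 0.108, -0.002], [0.108, -0.994, 0.001], [-0.002, -0.001, -1.0]]
ft_force: [-4.5, 2.9, 6.5]
grip_width: 0.0093
[ 0.5054 -0.2304  0.0573] [-36.7  33.   87.3  -0.   59.8  47.1] 0.009297598939726556 [-4.5  2.9  6.5] yaw x 6.2
rot total (8deg) [-0.009  0.013  0.588] n>= 1.0 shift total after (50mm) [0.001 0.022 0.025] shift mm [0.  1.1 1.3]
[ 0.36254986  0.5478745  -0.08027592]
```

```bash
python3 -m pendant '[0,0,0,0,0,0,0.2, 0,0,0,0,0,0,0.2, 0,0,0,0,0,0,0.2, 0,0,0,0,0,0,0.1, 0,0,0,0,0,0,0]' 40
python3 m3.py 1.5 .056; python3 - <<'E'
from rig import *
print(observe()["wrist_torque"])
E
python3 -m pendant '[0,0,0,0,0,0,0.2, 0,0,0,0,0,0,0.2, 0,0,0,0,0,0,0]' 40
python3 m3.py 1.5 .056; python3 - <<'E'
from rig import *
print(observe()["wrist_torque"])
E
```

```text
time_s: 19.85
position: [0.5054, -0.2304, 0.0573]
tool_rot: [[1.0, 0.013, -0.002], [0.013, -1.0, 0.001], [-0.002, -0.001, -1.0]]
ft_force: [-3.4, 3.5, 6.0]
grip_width: 0.0092
[ 0.5054 -0.2304  0.0573] [-36.7  33.   87.3  -0.   59.9  52.6] 0.00916828024915303 [-3.4  3.5  6. ] yaw x 0.76
rot total (8deg) [-0.007  0.015 -0.093] n>= 1.0 shift total after (50mm) [0.001 0.022 0.025] shift mm [0.  1.1 1.3]
[0.41230811 0.50630361 0.47932246]
time_s: 20.15
position: [0.5054, -0.2304, 0.0573]
tool_rot: [[0.999, -0.041, -0.002], [-0.041, -0.999, 0.0], [-0.002, -0.0, -1.0]]
ft_force: [-3.3, 3.0, 5.8]
grip_width: 0.009
[ 0.5054 -0.2304  0.0573] [-36.7  33.   87.3  -0.1  59.9  55.7] 0.008950389127884593 [-3.3  3.   5.8] yaw x -2.35
rot total (8deg) [-0.003  0.018 -0.482] n>= 1.0 shift total after (50mm) [0.002 0.023 0.026] shift mm [0.1 1.1 1.3]
[0.43559919 0.53385342 1.36878035]
```

Torque about the screw axis rose from −0.08 to 0.48 to 1.37 N m as the yaw passed about 2°, so the screw is on its hard stop, and the seat yaw matches the stand's orientation (1–2°). Backing off 90°.

```bash
python3 -m pendant '[0,0,0,0,0,0,0, 0,0,0,0,0,0,-0.5, 0,0,0,0,0,0,-0.6, 0,0,0,0,0,0,-0.6, 0,0,0,0,0,0,-0.6, 0,0,0,0,0,0,-0.6, 0,0,0,0,0,0,-0.6, 0,0,0,0,0,0,-0.6, 0,0,0,0,0,0,-0.6, 0,0,0,0,0,0,-0.6, 0,0,0,0,0,0,-0.6, 0,0,0,0,0,0,0]' 40
python3 -m pendant '[0,0,0,0,0,0,-0.6, 0,0,0,0,0,0,-0.6, 0,0,0,0,0,0,-0.6, 0,0,0,0,0,0,-0.6, 0,0,0,0,0,0,-0.6, 0,0,0,0,0,0,-0.6, 0,0,0,0,0,0,-0.6, 0,0,0,0,0,0,-0.6, 0,0,0,0,0,0,-0.6, 0,0,0,0,0,0,-0.4, 0,0,0,0,0,0,0, 0,0,0,0,0,0,0]' 40
python3 m3.py 91.8 .056; python3 - <<'E'
from rig import *
from h import *
s=observe(); print(s["wrist_torque"],s["qvel"].round(2))
for n in("wrist","scene","top"):
    d=get_image(n); np.savez(n+"12.npz",**d); cv2.imwrite(f"pics/{n}12.png",d["frame"][:,:,::-1])
    if n=="scene": crop(d,"pics/s12c.png",165,275,150,260,6)
E
```

```text
time_s: 21.35
position: [0.5055, -0.2306, 0.0573]
tool_rot: [[0.709, 0.705, -0.002], [0.705, -0.709, 0.001], [-0.0, -0.002, -1.0]]
ft_force: [-2.5, 3.1, 4.7]
grip_width: 0.0095
time_s: 22.55
position: [0.5058, -0.2306, 0.0573]
tool_rot: [[-0.019, 1.0, -0.001], [1.0, 0.019, 0.001], [0.001, -0.001, -1.0]]
ft_force: [-2.5, 2.5, 5.9]
grip_width: 0.0095
[ 0.5058 -0.2306  0.0573] [-36.7  33.   87.3  -0.   59.8 -37.8] 0.009500586871519525 [-2.5  2.5  5.9] yaw x 91.06
rot total (8deg) [-0.008 -0.006 -0.092] n>= 1.0 shift total after (50mm) [-0.018 -0.006  0.025] shift mm [-0.9 -0.3  1.3]
[0.34233034 0.24451336 0.03267573] [-0.06 -0.02 -0.02  0.04 -0.06  0.21]
```

View pics/wrist12.png

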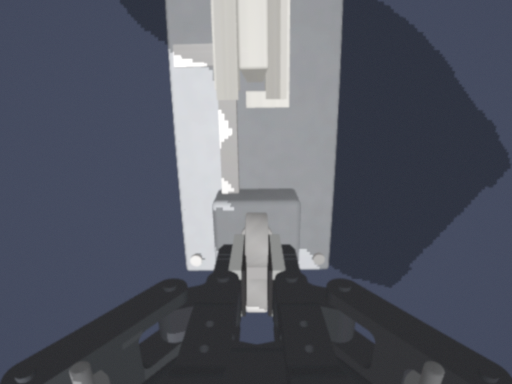

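View pics/s12c.png

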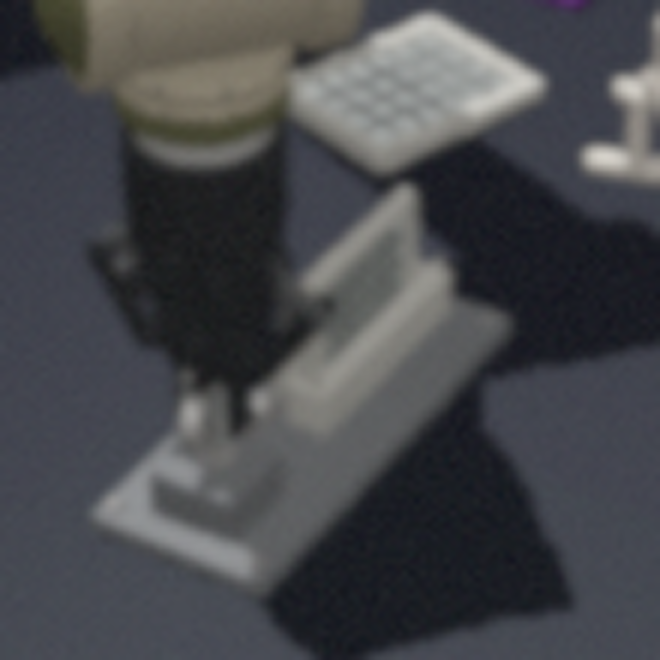

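View pics/top12.png

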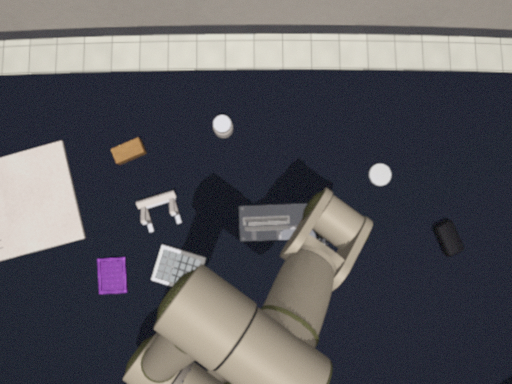

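```bash
python3 - <<'E'
from h import *
d=load("wrist12.npz"); G=np.array([.5015,-.0975,.012]); a0=np.radians(1.5)
xs=np.array([np.cos(a0),np.sin(a0),0]);ys=np.array([-np.sin(a0),np.cos(a0),0])
v,u=np.mgrid[0:130,190:320]; uv=np.c_[u.ravel(),v.ravel()]; p=pts(d,uv)-G; a=np.c_[p@xs,p@ys,p[:,2]]
k=(a[:,2]>.07)&(a[:,2]<.09); print("top",k.sum(),np.percentile(a[k],[1,50,99],axis=0).round(4) if k.any() else"")
# end face columns (y~-0.05)
for zl in np.arange(.03,.082,.008):
    b=a[(abs(a[:,2]-zl)<.004)&(abs(a[:,1]+.049)<.004)&(abs(a[:,0])<.012)]
    if len(b): print(round(zl,3),len(b),np.percentile(b[:,0],[2,50,98]).round(4))
t=load("top12.npz"); v,u=np.mgrid[200:245,235:300]; uv=np.c_[u.ravel(),v.ravel()]; p=pts(t,uv)-G; a=np.c_[p@xs,p@ys,p[:,2]]
k=(a[:,2]>.07)&(a[:,2]<.09)&(a[:,1]>-.055); print("top cam",k.sum(),np.percentile(a[k],[2,50,98],axis=0).round(4) if k.any() else "")
E
```

```text
top 2216 [[-0.0044 -0.0489  0.0734]
 [ 0.0006 -0.0385  0.0806]
 [ 0.0056 -0.0279  0.0822]]
0.03 312 [-0.0118  0.0075  0.0117]
0.038 21 [-0.0038  0.0006  0.0051]
0.046 37 [-0.0035  0.0011  0.0052]
0.054 28 [-0.0036  0.0001  0.0051]
0.062 45 [-0.0036  0.0004  0.0051]
0.07 52 [-0.0038  0.0009  0.0053]
0.078 416 [-0.0043  0.0006  0.0056]
top cam 147 [[-0.0058 -0.0439  0.0769]
 [-0.001   0.0012  0.0801]
 [ 0.0037  0.0508  0.0842]]
```

The plate is vertical (end-face x constant at about 0.5 mm over its height), its top is 80.6 mm above the floor, and it is centred in y. The jar (223,125), carton (128,151) and dish (380,175) are at their starting pixels. Handing in.

```bash
python3 - <<'E'
from rig import *
print(close_job())
s=observe(); print(s["time_s"],s["grip_width"],s["position"])
E
```

```text
the job is handed in; nothing more can be done
None
the job is handed in; nothing more can be done
```

The job is handed in. By my last checks everything met the goal, but `close_job()` reports no verdict.

**What I did:** I pinched the leaning plate at the middle of its top edge. The tool was rolled 15° within the plate's plane because the straight approach ran into the limit of joint 5. I lowered the plate to the groove floor, with about 7 N of contact, and let go. I then gripped the thumbscrew wings and turned them clockwise until the torque rose to 1.4 N m at the hard stop. Last, I backed the screw off and kept hold of it at 40 N commanded grip, at about 22.7 s of the 59 s.

**Last checks:**

| Item | Measured |
|---|---|
| Plate attitude | vertical: end-face x constant over its height |
| Plate position | within about 1–2 mm of the groove centre in x and y |
| Plate centre height | about 40.6 mm above the groove floor |
| Thumbscrew | about 89–90° back from the seat, torque about 0.03 N m |
| Grip on the wings | opening 9.5 mm, grasp point about 6 mm from the wings' centre |
| Jar, carton, dish | no visible shift in the top view |

**Disagreements:**
- The top and wrist cameras differed by 1–4 mm on the plate and the stand, and by about 1° on the stand's yaw.
- A side force of about 3–4 N and an upward force of about 6 N stayed on the wrist while holding the screw.

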